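Load and assemble the two-tier tool stand

ROBOT

A 6-joint arm with a two-finger parallel gripper is mounted at the origin on a cart in front of the work surface, level with it; the furniture and walls round the work are solid. World frame = base frame: x ahead of the robot, y to its left, z up, the work surface at z = 0. Lengths are in mm, angles in rad, forces in N, time in s.
With the tool pointing down it reaches from about 375 to 925 mm from the base axis. Payload 5.7 kg.
Tool frame: the origin (TCP) lies at the very end of the fingers, on their centre line; the grasp point (between the pads) lies 19 mm behind it; z points along the fingers, y is the line along which they close (so a half turn about z gives the same grasp; the last joint's range is limited). The gripper opens to 85 mm and grips with 20 to 120 N. Pads are 22 mm wide; open, the fingers measure 114 mm over their backs; the gripper's body (76 mm by 85 mm) begins 54 mm behind the grasp point. The pads swing forward as they close: fully open they stand 13 mm farther back than shut.
Start: joints at [-1.442, 0.359, 1.51, -0, 1.272, -0.115], TCP at [144.821, -582.226, 205.667] pointing down, gripper open.
Joint ranges: [-2.97, 2.97], [-1.01, 2.36], [0.21, 2.38], [-0.96, 4.11], [0.2, 2.71], [-2.98, 2.98]. Speed limits (rad/s): [2.39, 2.39, 3.14, 3.14, 3.14, 3.14].

INTERFACE

Orientations are given as a unit quaternion [x, y, z, w].
In Python, from rig import status, grab_frame, job, silhouettes gives the robot as it stands.
- The arm moves only by the tool play_rows, never from a script. Its argument "deltas" is a list of rows, each an object with "slide": the shift along the tool's x, y, z scaled (see below), a list of three; "rotation": the turn, a rotation vector about the tool's x, y, z scaled (see below), a list of three. In form: [{"slide": [x, y, z], "rotation": [rx, ry, rz]}, ...]. A call has 1 to 10 rows; each row is the pose to reach, as a shift and turn from the pose commanded when the call began, along the tool's axes at that moment; what a row does not reach only later rows make up. The controller multiplies each number of a shift by 0.2 m and each number of a turn by 90 degrees. A row lasts 1/12 s, in which the tool goes at most 41.7 mm and 7.16 degrees, less where a joint would pass 70% of its speed; a pose out of reach is approached as far as the arm can. A call with a number of a shift or a turn outside -1 to 1 is refused whole. A call with a gripper value outside its range is refused whole. "grip" is the opening in per cent of the stroke, from 0 (shut) to 100 (fully open), set as the call begins (left out, the last holds). The fingers move at their own pace and stop on an object; "squeeze" is the grip in N (left out, the last holds). Time passes only in rows, so rows that repeat a pose let the fingers close. It gives the time, the measured TCP pose, the force, the opening and the grip force at its end, in the units of the state.
- status.state(): the state, without advancing time (a new reading comes with each control period).
- grab_frame(name): name is "side" or "top" or "wrist"; returns a dict with "image" (400x640x3 uint8, red, green, blue), "intrinsics" (3x3 intrinsics, pixels), "T" (4x4, takes a point from camera to world coordinates). Camera axes: x right, y up, looking along -z (the intrinsics and any distortion apply to the point x, -y, -z); pixel columns grow to the right and rows downward; lengths in mm; the calibration is good to about 2 mm. A picture is of the moment at which its call begins. There is no depth.
- job.job_done(): hands the job in; it is judged then, once.
Trained networks look in a picture, given as the dict that the camera call returned (one of the last four; its "shot" number tells which), for a name from the list of things; names that differ only in an ending like _2 or _b are one class to them, and where a whole thing is asked for, a point or a joint stands for the part that bears it (a point fixed in the world has none). Each returns a list of dicts, best first, with "score" (0 to 1); they miss things now and then, are a little off and sometimes report something else, mostly with a low value. They report only what shows in the picture. A call takes as long as a camera call. They do not tell look-alikes from the thing itself.
- silhouettes(picture, label): "region" (400x640 bool, what is visible of it) and "rect" ([left, top, right, bottom] in pixels, round what is visible of it).
The state is a dict: "time": time; "q": joint angles; "joint_vel": joint speeds; "tau": joint torques, N m; "position": TCP position; "tcp_rot": TCP orientation; "wrist_force": force on the tool from outside, world axes, zero at the start; "ft_torque": the same for the moment, N m; "opening": finger opening in mm; "gripper_force": force on a finger pad.
Only numpy, scipy, OpenCV 4.12 (cv2) and the standard library are available. Lean on these libraries where they do the work, as an engineer would, in place of code of your own. Each camera call takes 0.05 s, during which the arm holds its last target. There are 200 camera calls.

TASK

Press the yellow tape measure, upright, fully home into the spring-gripped cutout in the lower tier of the tool stand, and let go of it. Then take the blue tray off its sloped wooden rest and lower it gently over the stand, so that all four corner holes drop over the posts and it sits level on their shoulders. Leave the other things on the bench where they are.

Things in the scene. Friction and masses are not known exactly. Their poses are not given: they have to be found in the camera images.
- stand: Fixed tool stand, origin at the centre of its underside, on the bench; z up. Grey base plate 154 (x) x 200 (y) x 8 mm. Four posts at x +-62, y +-85 mm: aluminium, 18 mm thick, to a shoulder 80 mm up; above it a dark pin 9 mm in diameter, 18 mm high, its last 8 mm tapered (tip at 98 mm). In its middle a black insert 100 (x) x 84 (y) mm, top at 26 mm, with an open cutout.
- pocket (a point): Centre of the cutout's floor, 8 mm above the bench; axes as the stand's. Cutout 67 (x) x 40 (y) mm, 18 mm deep; a slot 24 mm wide leads out of both x ends for the tape's hook.
- strip_l (a joint): One of two like orange spring strips in the cutout's y sides; 32 mm between them, 19 mm above the bench. Value: metres yielded outward, 0 to 0.005; each pushes 3 to 6 N, so the 35 mm tape measure stops on them and needs a push of roughly 4 to 10 N past them, then on until it meets the floor.
- seat (a point): Centre of the plane of the four shoulders, 80 mm above the bench; axes as the stand's. The tray's underside belongs here.
- tape_measure: Yellow tape measure standing upright on the bench, 0.25 kg. Its solid case is 35 mm wide (its x), 62 mm long (its y) and 58 mm high (the model reaches up to 62 mm); a thin hook stands out at one y end. Origin at its underside; z up. In the cutout its x axis lies along the stand's y axis; either way round is right.
- tape_mid (a point): Centre of the underside of the tape measure's case; axes as the tape measure's. It comes to the point 'pocket'.
- rest: Fixed wooden rest that holds the tray sloping 30 degrees: its low side, with a lip, is at its -x side (towards the robot), its high side at +x. About 165 x 150 mm, 93 mm high. Origin on the bench at its centre.
- tray: Blue tray 154 (x) x 200 (y) mm, plate 5 mm thick, rim to 18 mm, 0.35 to 0.6 kg. Origin: centre of its underside; z out of its upper face. Holes 13.5 mm in diameter at x +-62, y +-85 mm. It starts on the rest, tilted 30 degrees about its y axis, upper face turned up and to the robot, -x edge low, behind an 8 mm lip: lift it square off the slope first. It fits the stand either way round.
- fin (a point): Middle of the tray's aluminium carrying fin, 36 mm above the tray's underside; axes as the tray's. The fin is 70 mm long along x, 12 mm thick in y, and reaches from the plate to 55 mm above the underside.
- spanner: Bystander: small combination spanner, 162 mm long, lying between the stand and the rest. Origin at the centre of its underside.
- tape_roll: Bystander: roll of black tape, 62 mm across, 19 mm high. Origin at the centre of its underside.
- pliers: Bystander: blue-handled pliers, 160 mm. Origin at the centre of their underside.
- elbow: Bystander: copper pipe elbow, 49 mm. Origin at the centre of its underside.
Things that resemble listed ones, but are neither listed nor needed, are in the scene too. Of the things shaped like the tape_measure, the yellow one is meant.

How it is judged:
By the outcome, as a careful person would: the job done as asked, in the order asked, and still so for the second after the job is handed in, with the robot touching nothing.
It also fails if it takes over 64 s, if anything falls off the work surface, if the arm or the gripper's body presses on something with over 40 N, if the wrist force passes 120 N, or if a joint passes its speed limit or range.

## Working session

There is one attempt and no reset: what is moved stays moved. The work goes in short steps, Python scripts to look and compute and a tool call to move; the robot and the scene stay as the last step left them, time stands still between calls to the robot, and variables do not carry over. Pictures are saved under pics/ and viewed, at most 10 in all, crops included, and the job is handed in when it is done.

Besides the shell and the picture viewer there is one more tool, called after "Emit:" in YAML: its name, and indented under it one key for each argument. play_rows: Moves the arm, as the interface text tells. Its arguments: {"type":"object","properties":{"deltas":{"type":"array"},"grip":{"type":"number"},"squeeze":{"type":"number"}},"required":["deltas"]}

```bash
mkdir -p pics; ls; cat > h.py <<'E'
import numpy as np, cv2
from rig import status, grab_frame, job, silhouettes
from scipy.spatial.transform import Rotation as R
def save(f,n): cv2.imwrite(f'pics/{n}.png',f['image'][:,:,::-1])
def ray(f,uv):
    K=np.array(f['intrinsics']);T=np.array(f['T'])
    d=np.linalg.inv(K)@np.array([uv[0],uv[1],1.]);d=T[:3,:3]@np.array([d[0],-d[1],-d[2]])
    return T[:3,3],d
def pt(f,uv,z):
    o,d=ray(f,uv);return o+d*(z-o[2])/d[2]
def proj(f,P):
    K=np.array(f['intrinsics']);T=np.array(f['T'])
    c=(np.atleast_2d(P)-T[:3,3])@T[:3,:3];p=np.c_[c[:,0],-c[:,1],-c[:,2]]@K.T
    return p[:,:2]/p[:,2:]
def go(pos,yaw_deg=None,quat=None):
    "rows numbers for a target: slide and rotation in tool axes from the current pose"
    s=status.state();r=R.from_quat(s['tcp_rot'])
    t=r.inv().apply(np.array(pos)-s['position'])/200
    q=R.from_quat(quat) if quat is not None else R.from_euler('zx',[yaw_deg,180],degrees=True)
    rv=(r.inv()*q).as_rotvec()/(np.pi/2)
    return np.round(t,4),np.round(rv,4)
E
python3 - <<'E'
from h import *
print(status.state())
for n in('top','side'):
    f=grab_frame(n);save(f,n+'0');print(n,f['intrinsics'],np.round(f['T'],3).tolist(),f.keys())
    for l in['stand','tape_measure','rest','tray','spanner','tape_roll','pliers','elbow']:
        for d in silhouettes(f,l): print(l,round(d['score'],2),np.round(d['rect']))
E
```

```text
pics
{'time': 0.0, 'q': array([-1.44211110e+00,  3.59479534e-01,  1.51145429e+00, -5.43121041e-06,
        1.27246507e+00, -1.15084819e-01]), 'joint_vel': array([ 6.20737181e-05,  4.83215222e-04,  1.79403087e-04, -2.03066883e-04,
       -1.31716909e-04, -1.03951612e-04]), 'tau': array([ 2.47465410e-03, -5.27614295e+01, -2.78617001e+01, -1.05336840e-04,
        1.29514968e-02, -1.18433621e-05]), 'position': array([ 144.72354288, -581.53787397,  204.86045432]), 'tcp_rot': array([ 9.92580710e-01,  1.21584206e-01, -8.73620807e-06, -9.03079206e-04]), 'wrist_force': array([ 0.2325051 , -0.39647474, -0.12643033]), 'ft_torque': array([ 0.03205958, -0.02133826,  0.00738169]), 'gripper_force': 0.0, 'opening': 85.36271984713088}
top [[424.81316486   0.         318.9892401 ]
 [  0.         424.81316486 189.04562879]
 [  0.           0.           1.        ]] [[-0.004, 0.996, -0.086, 469.495], [-1.0, -0.003, 0.019, 125.368], [0.019, 0.086, 0.996, 1112.086], [0.0, 0.0, 0.0, 1.0]] dict_keys(['image', 'intrinsics', 'T', 'shot'])
stand 0.94 [247. 178. 333. 253.]
tape_measure 0.94 [339. 126. 354. 153.
[... 590 characters left out ...]
[[-0.875, 0.207, -0.438, 178.94], [-0.485, -0.362, 0.796, 840.914], [0.007, 0.909, 0.417, 444.682], [0.0, 0.0, 0.0, 1.0]] dict_keys(['image', 'intrinsics', 'T', 'shot'])
stand 0.64 [286. 191. 368. 276.]
tape_measure 0.83 [306. 175. 333. 200.]
tape_measure 0.82 [250. 194. 280. 223.]
tape_measure 0.67 [273. 182. 298. 209.]
tape_measure 0.67 [231. 214. 260. 253.]
rest 0.71 [344. 205. 403. 224.]
rest 0.55 [364. 170. 422. 201.]
tray 0.62 [358. 147. 423. 196.]
tray 0.55 [331. 180. 339. 184.]
spanner 0.66 [343. 207. 400. 222.]
spanner 0.43 [274. 182. 299. 212.]
tape_roll 0.55 [332. 178. 338. 186.]
tape_roll 0.51 [361. 172. 423. 200.]
pliers 0.8 [200. 262. 239. 318.]
elbow 0.75 [236. 301. 279. 324.]
```

```bash
python3 - <<'E'
from h import *
i=cv2.imread('pics/top0.png')[105:285,150:520];cv2.imwrite('pics/topc.png',cv2.resize(i,(800,389),interpolation=cv2.INTER_CUBIC))
i=cv2.imread('pics/side0.png')[130:340,180:440];cv2.imwrite('pics/sidec.png',cv2.resize(i,(728,588),interpolation=cv2.INTER_CUBIC))
E
```

```text
(no output)
```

View pics/topc.png

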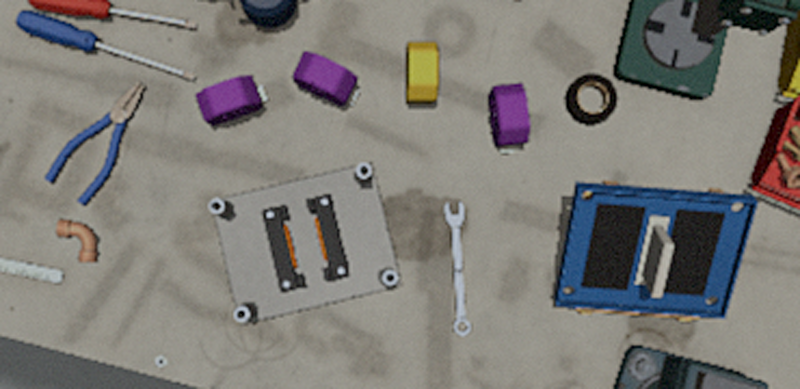

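View pics/sidec.png

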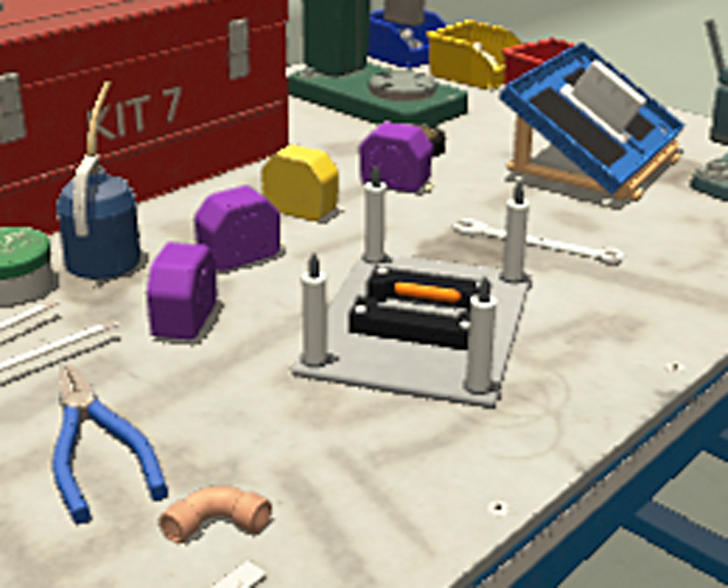

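The top crop shows four tape-measure shapes: purple at (230,100), (326,78) and (510,115), and yellow at (423,72), which is about (346,138) in the full frame. Only that one is yellow, so it is the target, and the enlarged side view confirms it. The stand is yawed slightly. The tray's fin is at about (655,255) in the crop. Next I'll measure these.

```bash
python3 - <<'E'
from h import *
f=grab_frame('top');g=grab_frame('side')
def yel(f):
    h=cv2.cvtColor(f['image'],cv2.COLOR_RGB2HSV);m=cv2.inRange(h,(20,110,60),(33,255,255))
    x0,y0,x1,y1=[int(v) for v in [d for d in silhouettes(f,'tape_measure') if m[int(d['rect'][1]):int(d['rect'][3]),int(d['rect'][0]):int(d['rect'][2])].mean()>100][0]['rect']]
    w=np.zeros_like(m);w[y0-4:y1+5,x0-4:x1+5]=1;m=m*w
    return m
m=yel(f);c=np.argwhere(m)[:,::-1].astype(np.float32);print(cv2.minAreaRect(c),len(c))
W=np.array([pt(f,p,58)[:2] for p in c],np.float32);print('tape z58',cv2.minAreaRect(W),W.mean(0))
m2=yel(g);c2=np.argwhere(m2)[:,::-1]
print('side bbox',c2.min(0),c2.max(0))
# stand posts
P=np.array([[218,206],[364,171],[390,278],[242,314]])/2.162+[150,105]
W=np.array([pt(f,p,89)[:2] for p in P]);print('posts',W,W.mean(0))
print([np.linalg.norm(W[i]-W[(i+1)%4]) for i in range(4)])
e=(W[0]-W[1]+W[3]-W[2]);print('stand y-dir yaw',np.degrees(np.arctan2(-e[0],e[1])))
# tray holes: upper edge holes ~, z guess
P=np.array([[588,192],[737,206],[711,298],[567,290]])/2.162+[150,105]
for p,z in zip(P,[90,90,25,25]): print('hole',pt(f,p,z))
P=np.array([[578,183],[754,197],[726,317],[555,303]])/2.162+[150,105]
for z in(20,60,100): print(z,[np.round(pt(f,p,z)[:2]) for p in P])
E
```

```text
((345.0, 137.5), (27.0, 14.0), 90.0) 383
tape z58 ((690.7810668945312, 39.08476257324219), (35.406837463378906, 69.2599868774414), 89.5243148803711) [689.456     38.690594]
side bbox [274 182] [300 208]
posts [[531.15351745 269.93008472]
 [569.84661665 107.32892771]
 [450.5698429   79.01109782]
 [411.89710642 242.45065972]] [490.86677086 174.68019249]
[np.float64(167.1415333973635), np.float64(122.59220304169334), np.float64(167.9525853962455), np.float64(122.381413505818)]
stand y-dir yaw 13.348767267884822
hole [ 545.43568752 -143.7348272    90.        ]
hole [ 529.15785299 -311.47348565   90.        ]
hole [ 424.01852607 -303.92749639   25.        ]
hole [ 434.28686668 -132.97962762   25.        ]
20 [array([ 561., -150.]), array([ 544., -362.]), array([ 401., -323.]), array([ 419., -120.])]
60 [array([ 558., -140.]), array([ 541., -345.]), array([ 404., -307.]), array([ 421., -111.])]
100 [array([ 555., -130.]), array([ 539., -327.]), array([ 406., -290.]), array([ 423., -102.])]
```

Emit:
play_rows:
  deltas:
    - {"slide": [0.847,-0.587,-0.475],"rotation": [0,0,0.155]}
    - {"slide": [0.847,-0.587,-0.475],"rotation": [0,0,0.155]}
    - {"slide": [0.847,-0.587,-0.475],"rotation": [0,0,0.155]}
    - {"slide": [0.847,-0.587,-0.475],"rotation": [0,0,0.155]}
    - {"slide": [0.847,-0.587,-0.475],"rotation": [0,0,0.155]}
    - {"slide": [0.847,-0.587,-0.475],"rotation": [0,0,0.155]}
    - {"slide": [0.847,-0.587,-0.475],"rotation": [0,0,0.155]}
  grip: 100

```text
time: 1.68
position: [283.6, -425.5, 303.3]
tcp_rot: [1.0, 0.002, 0.001, 0.001]
wrist_force: [0.1, 0.1, -0.4]
opening: 85.4
gripper_force: 0.0
```

Emit:
play_rows:
  deltas:
    - {"slide": [0.7,-0.8,0],"rotation": [0,0,0]}
    - {"slide": [0.7,-0.8,0],"rotation": [0,0,0]}
    - {"slide": [0.7,-0.8,0],"rotation": [0,0,0]}
    - {"slide": [0.7,-0.8,0],"rotation": [0,0,0]}
    - {"slide": [0.7,-0.8,0],"rotation": [0,0,0]}
    - {"slide": [0.7,-0.8,0],"rotation": [0,0,0]}

```text
time: 2.18
position: [423.9, -263.1, 300.2]
tcp_rot: [1.0, 0.002, 0.001, -0.001]
wrist_force: [0.5, -0.3, 0.1]
opening: 85.7
gripper_force: 0.0
```

Emit:
play_rows:
  deltas:
    - {"slide": [0.7,-0.8,0],"rotation": [0,0,0]}
    - {"slide": [0.7,-0.8,0],"rotation": [0,0,0]}
    - {"slide": [0.7,-0.8,0],"rotation": [0,0,0]}
    - {"slide": [0.7,-0.8,0],"rotation": [0,0,0]}
    - {"slide": [0.7,-0.8,0],"rotation": [0,0,0]}
    - {"slide": [0.7,-0.8,0],"rotation": [0,0,0]}

```text
time: 2.68
position: [564.5, -103.5, 299.9]
tcp_rot: [1.0, 0.002, 0.001, -0.001]
wrist_force: [1.0, -0.4, -1.3]
opening: 85.3
gripper_force: 0.0
```

```bash
sed -i "s/'zx'/'ZX'/" h.py; python3 - <<'E'
from h import *
s=status.state();print(s['time'],s['position'],s['tcp_rot'],s['q'])
f=grab_frame('wrist');save(f,'w1');print(np.round(f['T'],3).tolist());print(go([690,39,200],0))
E
```

```text
2.6833 [ 564.49804532 -103.54228187  299.8751107 ] [ 9.99996621e-01  2.09247345e-03  9.34419703e-04 -1.22700616e-03] [-0.30377943  0.24977956  1.43422115  0.00292191  1.45654929  1.26250036]
[[0.004, 0.959, 0.284, 637.685], [-1.0, 0.004, -0.001, -103.893], [-0.002, -0.284, 0.959, 468.003], [0.0, 0.0, 0.0, 1.0]]
(array([ 0.6381, -0.7182,  0.4996]), array([-0.0006, -0.0001,  0.0027]))
```

Emit:
play_rows:
  deltas:
    - {"slide": [0.638,-0.718,0.2],"rotation": [0,0,0]}
    - {"slide": [0.638,-0.718,0.4],"rotation": [0,0,0]}
    - {"slide": [0.638,-0.718,0.4],"rotation": [0,0,0]}
    - {"slide": [0.638,-0.718,0.4],"rotation": [0,0,0]}
    - {"slide": [0.638,-0.718,0.4],"rotation": [0,0,0]}
    - {"slide": [0.638,-0.718,0.4],"rotation": [0,0,0]}
    - {"slide": [0.638,-0.718,0.4],"rotation": [0,0,0]}

```text
time: 3.32
position: [687.7, 35.5, 217.9]
tcp_rot: [1.0, 0.001, -0.002, 0.0]
wrist_force: [-0.2, -0.1, 0.0]
opening: 85.2
gripper_force: 0.0
```

```bash
python3 - <<'E'
from h import *
f=grab_frame('wrist');save(f,'w2')
for d in silhouettes(f,'tape_measure'): print(d['score'],d['rect'])
h=cv2.cvtColor(f['image'],cv2.COLOR_RGB2HSV);m=cv2.inRange(h,(20,110,60),(33,255,255))
n,l,st,ce=cv2.connectedComponentsWithStats(m);k=1+st[1:,4].argmax();print(st[k],ce[k])
c=np.argwhere(l==k)[:,::-1].astype(np.float32);hu=cv2.convexHull(c)[:,0]
W=np.array([pt(f,p,58)[:2] for p in hu],np.float32);print(cv2.minAreaRect(W));print(status.state()['position'])
E
```

```text
0.94 [55.0, 171.3, 152.0, 224.2]
0.9 [297.7, 127.3, 332.7, 202.3]
0.88 [162.9, 145.6, 249.6, 205.9]
[ 297  134   37   70 2512] [314.70700637 168.25636943]
((698.8698120117188, 37.89546203613281), (35.447689056396484, 68.7480239868164), 89.03655242919922)
[687.71487572  34.08136291 220.53020137]
```

View pics/w2.png

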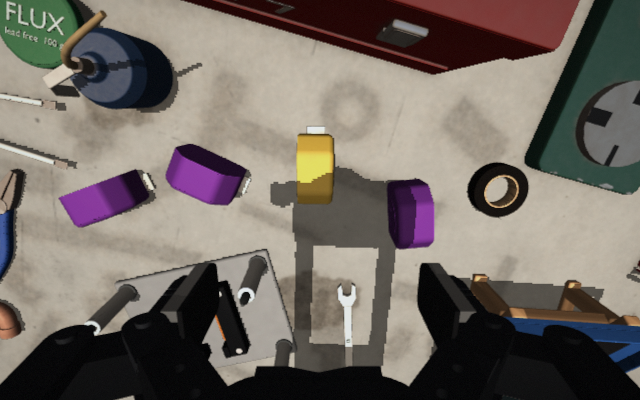

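The yellow tape is at (315,168) with its hook at the far (+x) end. Combining both cameras' edges puts its centre at about (695, 38), 61 mm long, which matches the given size.

Emit:
play_rows:
  deltas:
    - {"slide": [0,0,0.3],"rotation": [0,0,0]}
    - {"slide": [0,0,0.5],"rotation": [0,0,0]}
    - {"slide": [0,0,0.6],"rotation": [0,0,0]}
    - {"slide": [0,0,0.6],"rotation": [0,0,0]}
    - {"slide": [0,0,0.6],"rotation": [0,0,0]}
    - {"slide": [0,0,0.6],"rotation": [0,0,0]}
  grip: 65

```text
time: 3.92
position: [689.8, 34.9, 103.7]
tcp_rot: [1.0, -0.0, 0.002, 0.0]
wrist_force: [0.1, 0.3, 1.5]
opening: 55.8
gripper_force: 0.0
```

```bash
python3 - <<'E'
from h import *
for i in range(4):
    f=grab_frame('wrist');s=status.state();print(s['position'],s['tcp_rot'],s['opening'])
h=cv2.cvtColor(f['image'],cv2.COLOR_RGB2HSV);m=cv2.inRange(h,(20,110,40),(33,255,255))
n,l,st,ce=cv2.connectedComponentsWithStats(m);k=1+st[1:,4].argmax();print(st[k],ce[k])
c=np.argwhere(l==k)[:,::-1].astype(np.float32);hu=cv2.convexHull(c)[:,0]
W=np.array([pt(f,p,58)[:2] for p in hu],np.float32);print(cv2.minAreaRect(W),W.min(0),W.max(0));print(np.round(f['T'],3).tolist());print(go([695,38,28],0))
E
```

```text
[690.70474591  35.21528214 104.46213324] [ 9.99996074e-01 -3.04691450e-04  2.77917865e-03  1.89819761e-04] 55.46641911932909
[690.88244165  35.4991427  104.58844298] [ 9.99995387e-01 -1.46560031e-04  3.02916911e-03  1.68625413e-04] 55.62660348424129
[690.67883519  35.7502274  104.30676648] [ 9.99995956e-01 -3.88937157e-05  2.84020353e-03  1.38649442e-04] 55.84032265583522
[690.31249784  35.97805091 103.85133978] [9.99996940e-01 6.00987929e-05 2.47129146e-03 9.02746767e-05] 55.75392544700083
[ 286  152   56  101 5380] [313.35130112 201.94981413]
((701.169189453125, 38.390533447265625), (36.529701232910156, 68.44518280029297), 89.9631576538086) [666.938     20.130966] [735.4003    56.658863]
[[-0.001, 0.96, 0.281, 763.246], [-1.0, -0.001, 0.0, 35.58], [0.001, -0.281, 0.96, 272.723], [0.0, 0.0, 0.0, 1.0]]
(array([ 0.0216, -0.0102,  0.3794]), array([ 0.0001, -0.0031,  0.0001]))
```

Emit:
play_rows:
  deltas:
    - {"slide": [0.02,-0.012,0.15],"rotation": [0,0,0]}
    - {"slide": [0.02,-0.012,0.3],"rotation": [0,0,0]}
    - {"slide": [0.02,-0.012,0.38],"rotation": [0,0,0]}
    - {"slide": [0.02,-0.012,0.38],"rotation": [0,0,0]}
    - {"slide": [0.02,-0.012,0.38],"rotation": [0,0,0]}

```text
time: 4.53
position: [692.3, 38.8, 25.1]
tcp_rot: [1.0, 0.0, -0.0, -0.0]
wrist_force: [-0.0, -0.3, 1.1]
opening: 55.4
gripper_force: 0.0
```

Emit:
play_rows:
  deltas:
    - {"slide": [0,0,0],"rotation": [0,0,0]}
    - {"slide": [0,0,0],"rotation": [0,0,0]}
    - {"slide": [0,0,0],"rotation": [0,0,0]}
    - {"slide": [0,0,0],"rotation": [0,0,0]}
    - {"slide": [0,0,0],"rotation": [0,0,0]}
    - {"slide": [0,0,0],"rotation": [0,0,0]}
  grip: 0
  squeeze: 60

```text
time: 5.03
position: [694.4, 38.6, 27.4]
tcp_rot: [1.0, 0.0, 0.002, 0.0]
wrist_force: [-0.9, -0.7, 6.5]
opening: 32.8
gripper_force: 59.5
```

Emit:
play_rows:
  deltas:
    - {"slide": [0,0,-0.1],"rotation": [0,0,0]}
    - {"slide": [0,0,-0.3],"rotation": [0,0,0]}
    - {"slide": [0,0,-0.5],"rotation": [0,0,0]}
    - {"slide": [0,0,-0.7],"rotation": [0,0,0]}
    - {"slide": [0,0,-0.7],"rotation": [0,0,0]}
    - {"slide": [0,0,-0.7],"rotation": [0,0,0]}

```text
time: 5.53
position: [695.1, 38.7, 169.3]
tcp_rot: [1.0, 0.0, 0.004, 0.0]
wrist_force: [-1.1, -0.3, -1.8]
opening: 32.2
gripper_force: 60.2
```

```bash
python3 - <<'E'
from h import *
f=grab_frame('wrist');s=status.state();print(s['position'],s['tcp_rot'],s['q'])
print(go([491,174.7,165],0),go([491,174.7,165],13.3))
E
```

```text
[692.90250746  38.75380772 166.41354288] [ 9.99998980e-01  1.71019924e-04  1.41752846e-03 -2.56527864e-05] [-4.36752343e-02  5.23833997e-01  1.33550357e+00  1.83246577e-04
  1.27942501e+00  1.52672666e+00]
(array([-1.0093, -0.6801,  0.0042]), array([-0.    , -0.0018,  0.0002])) (array([-1.0093, -0.6801,  0.0042]), array([ 0.0002, -0.0018, -0.1476]))
```

Emit:
play_rows:
  deltas:
    - {"slide": [-1.0,-0.68,-0.1],"rotation": [0,0,-0.148]}
    - {"slide": [-1.0,-0.68,-0.1],"rotation": [0,0,-0.148]}
    - {"slide": [-1.0,-0.68,-0.1],"rotation": [0,0,-0.148]}
    - {"slide": [-1.0,-0.68,-0.1],"rotation": [0,0,-0.148]}
    - {"slide": [-1.0,-0.68,-0.1],"rotation": [0,0,-0.148]}
    - {"slide": [-1.0,-0.68,-0.1],"rotation": [0,0,-0.148]}
    - {"slide": [-1.0,-0.68,-0.1],"rotation": [0,0,-0.148]}
    - {"slide": [-1.0,-0.68,-0.1],"rotation": [0,0,-0.148]}

```text
time: 6.25
position: [489.0, 175.3, 183.3]
tcp_rot: [0.993, 0.117, -0.002, 0.0]
wrist_force: [0.6, -0.2, -2.0]
opening: 32.2
gripper_force: 60.3
```

```bash
python3 - <<'E'
from h import *
f=grab_frame('wrist');save(f,'w3');s=status.state();print(s['position'],s['tcp_rot'],s['q'])
q=R.from_euler('Z',13.3,degrees=True)
for z in(8,80,98): print(z,np.round(proj(f,[491,174.7,z]+q.apply([[62,85,0],[62,-85,0],[-62,-85,0],[-62,85,0]]))))
E
```

```text
[491.00969401 174.73397257 183.60777935] [ 9.93142703e-01  1.16904032e-01 -9.85683911e-04  2.16734675e-04] [ 2.09494653e-01  2.69686138e-01  1.70507969e+00 -2.71521864e-04
  1.16882978e+00  1.54605341e+00]
8 [[232. 113.]
 [406. 114.]
 [397. 232.]
 [240. 232.]]
80 [[209. 116.]
 [429. 117.]
 [415. 262.]
 [222. 262.]]
98 [[201. 117.]
 [437. 118.]
 [421. 272.]
 [216. 272.]]
```

View pics/w3.png

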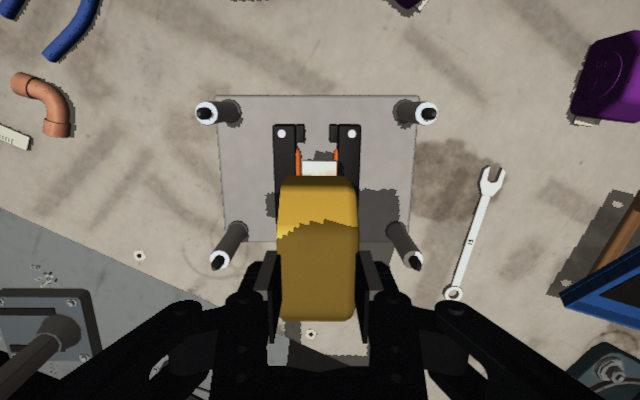

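The post shoulders are at (207,113), (427,113), (414,261) and (220,261), 1 to 3 px from prediction, so the stand is about 1.5 mm further in +x and +y. Next I'll check where the tape sits in the grip.

```bash
python3 - <<'E'
from h import *
f=grab_frame('wrist');s=status.state();p0=s['position'];print(p0)
q=R.from_euler('Z',13.3,degrees=True)
def loc(uv,z): return np.round(q.inv().apply(pt(f,uv,z)-p0),1)
for dz in(-28,-20,-10,0,10,20,30): print(dz,'front',loc((318,177),p0[2]+dz),'rear',loc((317,320),p0[2]+dz))
for u in(279,357): print(loc((u,210),p0[2]+28),loc((u,210),p0[2]+10))
h=cv2.cvtColor(f['image'],cv2.COLOR_RGB2HSV);m=cv2.inRange(h,(20,110,30),(33,255,255))
c=np.argwhere(m[:,270:370])[:,0];print('rows',c.min(),c.max())
obs=np.array([[207,113],[427,113],[414,261],[220,261.]])
W=np.array([pt(f,o,80)[:2] for o in obs]);print(W.mean(0),[np.linalg.norm(W[i]-W[(i+1)%4]) for i in range(4)])
e=(W[0]-W[1]+W[3]-W[2]);print(np.degrees(np.arctan2(-e[0],e[1])))
E
```

```text
[492.10168077 174.36835102 183.77268157]
-28 front [ 31.2   0.2 -28. ] rear [-66.5   0.7 -28. ]
-20 front [ 32.9   0.2 -20. ] rear [-60.8   0.7 -20. ]
-10 front [ 35.    0.2 -10. ] rear [-53.7   0.7 -10. ]
0 front [37.1  0.3  0. ] rear [-46.6   0.7   0. ]
10 front [39.3  0.3 10. ] rear [-39.4   0.7  10. ]
20 front [41.4  0.3 20. ] rear [-32.3   0.7  20. ]
30 front [43.5  0.3 30. ] rear [-25.2   0.6  30. ]
[28.6 17.1 28. ] [22.8 19.2 10. ]
[ 28.6 -16.6  28. ] [ 22.9 -18.8  10. ]
rows 176 320
[494.45007178 175.87820655] [np.float64(169.87171610662043), np.float64(125.5814332719606), np.float64(170.49583155572807), np.float64(125.54393942784458)]
13.389284293761406
```

```bash
python3 - <<'E'
from h import *
P=[]
for i in range(6):
    f=grab_frame('wrist');P.append(status.state()['position'])
print(np.round(P,1),np.mean(P,0))
obs=np.array([[207,113],[427,113],[414,261],[220,261.]])
W=np.array([pt(f,o,80)[:2] for o in obs]);print(W.mean(0))
print(np.round(f['T'][:3,3],1))
E
```

```text
[[492.7 174.2 183.9]
 [493.  174.  184.1]
 [493.1 174.  184.1]
 [493.1 174.  184.2]
 [493.  174.  184.3]
 [492.9 174.1 184.4]] [492.96894512 174.04835937 184.17159399]
[496.46597416 175.20982948]
[564.6 190.6 352.2]
```

Emit:
play_rows:
  deltas:
    - {"slide": [0.011,-0.004,0.2],"rotation": [0,0,0]}
    - {"slide": [0.011,-0.004,0.4],"rotation": [0,0,0]}
    - {"slide": [0.011,-0.004,0.55],"rotation": [0,0,0]}
    - {"slide": [0.011,-0.004,0.6],"rotation": [0,0,0]}
    - {"slide": [0.011,-0.004,0.6],"rotation": [0,0,0]}
    - {"slide": [0.011,-0.004,0.6],"rotation": [0,0,0]}
    - {"slide": [0.011,-0.004,0.6],"rotation": [0,0,0]}

```text
time: 7.23
position: [496.2, 176.3, 66.5]
tcp_rot: [0.993, 0.116, 0.002, -0.0]
wrist_force: [0.3, -0.0, -1.9]
opening: 32.4
gripper_force: 60.3
```

```bash
python3 - <<'E'
from h import *
f=grab_frame('wrist');save(f,'w4');s=status.state();p0=s['position'];print(p0,s['wrist_force'],np.round(f['T'],3).tolist())
cv2.imwrite('pics/w4c.png',cv2.resize(f['image'][60:360,160:480,::-1],(640,600),interpolation=cv2.INTER_CUBIC))
E
```

```text
[496.33015089 176.35457745  66.70986476] [-0.98953825 -0.18011084 -2.01072525] [[0.23, 0.933, 0.276, 567.175], [-0.973, 0.221, 0.065, 192.725], [0.0, -0.283, 0.959, 234.662], [0.0, 0.0, 0.0, 1.0]]
```

View pics/w4c.png

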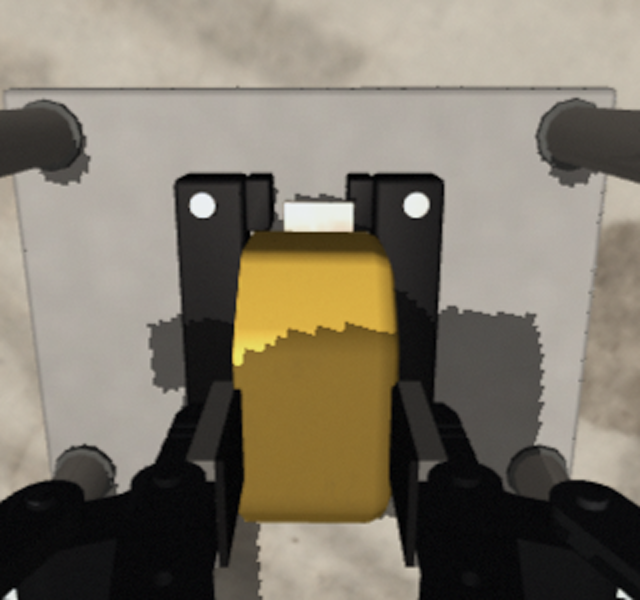

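```bash
python3 - <<'E'
from h import *
f=grab_frame('wrist');p0=status.state()['position'];print(p0)
q=R.from_euler('Z',13.35,degrees=True)
def loc(c,z): return np.round(q.inv().apply(pt(f,(c[0]/2+160,c[1]/2+60),z)-p0),1)
L=loc
print('plate far edge (77)',L((310,88),8),'corners y +-100',L((3,90),8),L((615,90),8))
print('insert front top(50,+-42)',L((176,183),26),L((443,183),26), 'front low',L((310,174),26))
print('screws(y sym)',L((203,206),26),L((416,206),26))
print('post bases inner (x62,y+-76)',L((82,137),8),L((539,137),8))
print('tape front bottom',L((316,232),p0[2]-28),L((316,232),p0[2]-18),'sides',L((250,234),p0[2]-28),L((382,234),p0[2]-28))
E
```

```text
[496.17432636 176.36720362  66.72816376]
plate far edge (77) [ 73.7   1.4 -58.7] corners y +-100 [ 73.2  99.8 -58.7] [ 73.  -96.5 -58.7]
insert front top(50,+-42) [ 45.7  42.4 -40.7] [ 45.7 -39.5 -40.7] front low [ 48.4   1.3 -40.7]
screws(y sym) [ 38.6  34.5 -40.7] [ 38.6 -31.5 -40.7]
post bases inner (x62,y+-76) [ 58.4  75.9 -58.7] [ 58.3 -73.4 -58.7]
tape front bottom [ 33.   -0.5 -28. ] [ 35.   -0.5 -18. ] sides [ 32.4  18.9 -28. ] [ 32.4 -19.9 -28. ]
```

Emit:
play_rows:
  deltas:
    - {"slide": [-0.02,-0.0095,0.03],"rotation": [0,0,0]}
    - {"slide": [-0.02,-0.0095,0.03],"rotation": [0,0,0]}
    - {"slide": [-0.02,-0.0095,0.03],"rotation": [0,0,0]}
    - {"slide": [-0.02,-0.0095,0.03],"rotation": [0,0,0]}

```text
time: 7.67
position: [489.8, 177.0, 59.0]
tcp_rot: [0.993, 0.116, 0.0, -0.0]
wrist_force: [0.4, 0.4, -1.8]
opening: 32.4
gripper_force: 60.3
```

```bash
python3 - <<'E'
from h import *
f=grab_frame('wrist');s=status.state();p0=s['position'];print(p0,s['wrist_force'],s['tcp_rot'])
i=f['image'][90:340,220:420,::-1]
g=grab_frame('side');j=g['image'][170:290,250:370,::-1]
a=cv2.resize(i,(480,600),interpolation=cv2.INTER_CUBIC);b=cv2.resize(j,(320,320),interpolation=cv2.INTER_CUBIC)
o=np.zeros((600,800,3),np.uint8);o[:,:480]=a;o[:320,480:]=b;cv2.imwrite('pics/w5.png',o)
E
```

```text
[489.97456501 176.93903751  58.94998301] [ 0.42748795  0.25720708 -2.02136903] [ 9.93228444e-01  1.16177549e-01  1.76622383e-04 -6.07276990e-05]
```

View pics/w5.png

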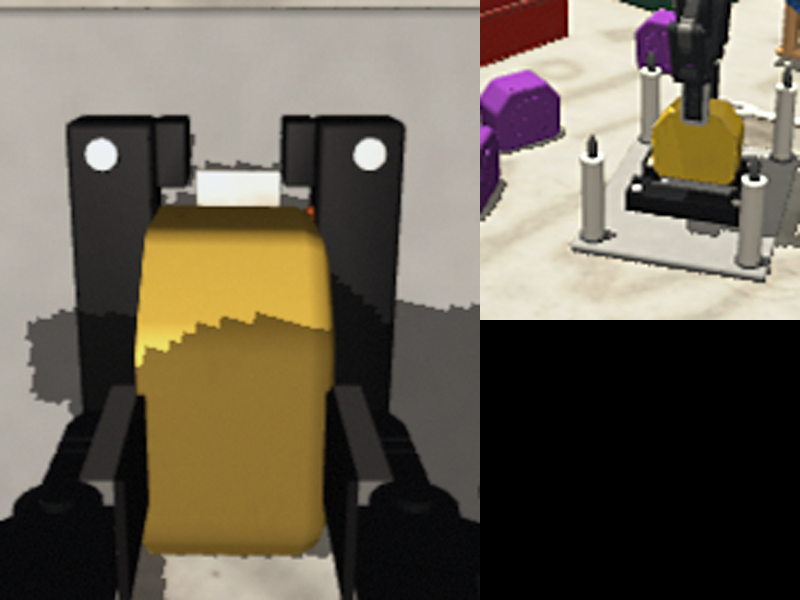

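Laterally the tape is centred on the insert (tape 238, insert 236 in the crop). Lengthwise it is about 2 mm short of centre, so I'll shift it and lower gently while watching the force.

Emit:
play_rows:
  deltas:
    - {"slide": [0.0085,0,0.0],"rotation": [0,0,0]}
    - {"slide": [0.0085,0,0.01],"rotation": [0,0,0]}
    - {"slide": [0.0085,0,0.02],"rotation": [0,0,0]}
    - {"slide": [0.0085,0,0.03],"rotation": [0,0,0]}
    - {"slide": [0.0085,0,0.04],"rotation": [0,0,0]}
    - {"slide": [0.0085,0,0.04],"rotation": [0,0,0]}

```text
time: 8.27
position: [491.4, 177.4, 50.4]
tcp_rot: [0.993, 0.116, -0.0, -0.0]
wrist_force: [-1.7, 0.6, -1.0]
opening: 32.6
gripper_force: 60.5
```

Emit:
play_rows:
  deltas:
    - {"slide": [0,0,0.01],"rotation": [0,0,0]}
    - {"slide": [0,0,0.02],"rotation": [0,0,0]}
    - {"slide": [0,0,0.03],"rotation": [0,0,0]}
    - {"slide": [0,0,0.03],"rotation": [0,0,0]}

```text
time: 8.6
position: [492.0, 177.5, 44.9]
tcp_rot: [0.993, 0.116, 0.0, -0.0]
wrist_force: [-0.6, 1.4, 1.3]
opening: 32.0
gripper_force: 60.7
```

Emit:
play_rows:
  deltas:
    - {"slide": [0,0,0.01],"rotation": [0,0,0]}
    - {"slide": [0,0,0.02],"rotation": [0,0,0]}
    - {"slide": [0,0,0.02],"rotation": [0,0,0]}

```text
time: 8.85
position: [491.8, 177.4, 40.5]
tcp_rot: [0.993, 0.116, 0.0, -0.0]
wrist_force: [0.7, -0.1, -0.3]
opening: 32.7
gripper_force: 60.5
```

Emit:
play_rows:
  deltas:
    - {"slide": [0,0,0.01],"rotation": [0,0,0]}
    - {"slide": [0,0,0.02],"rotation": [0,0,0]}
    - {"slide": [0,0,0.02],"rotation": [0,0,0]}

```text
time: 9.1
position: [491.6, 177.3, 36.3]
tcp_rot: [0.993, 0.116, 0.0, -0.0]
wrist_force: [1.6, 2.2, -2.5]
opening: 32.4
gripper_force: 60.4
```

Emit:
play_rows:
  deltas:
    - {"slide": [0,0,0.01],"rotation": [0,0,0]}
    - {"slide": [0,0,0.01],"rotation": [0,0,0]}
    - {"slide": [0,0,0.01],"rotation": [0,0,0]}

```text
time: 9.35
position: [491.8, 177.2, 35.4]
tcp_rot: [0.993, 0.116, 0.0, 0.0]
wrist_force: [-0.9, -1.0, 9.7]
opening: 32.6
gripper_force: 61.7
```

Emit:
play_rows:
  deltas:
    - {"slide": [0,0,0.008],"rotation": [0,0,0]}
    - {"slide": [0,0,0.008],"rotation": [0,0,0]}
    - {"slide": [0,0,0.008],"rotation": [0,0,0]}

```text
time: 9.6
position: [491.9, 177.2, 35.3]
tcp_rot: [0.993, 0.116, 0.001, 0.0]
wrist_force: [-4.9, -2.1, 25.7]
opening: 32.4
gripper_force: 63.6
```

The TCP stops hard at 35.3, which is the grasp height of 27.4 plus 8 mm, so the tape is on the floor of the cutout. I'll release it and rise.

Emit:
play_rows:
  deltas:
    - {"slide": [0,0,-0.005],"rotation": [0,0,0]}
    - {"slide": [0,0,-0.005],"rotation": [0,0,0]}
    - {"slide": [0,0,-0.005],"rotation": [0,0,0]}
    - {"slide": [0,0,-0.005],"rotation": [0,0,0]}
    - {"slide": [0,0,-0.005],"rotation": [0,0,0]}
  grip: 60

```text
time: 10.02
position: [491.2, 177.1, 33.7]
tcp_rot: [0.993, 0.116, -0.0, 0.0]
wrist_force: [0.2, -0.2, -0.1]
opening: 51.1
gripper_force: 0.0
```

Emit:
play_rows:
  deltas:
    - {"slide": [0,0,-0.1],"rotation": [0,0,0]}
    - {"slide": [0,0,-0.3],"rotation": [0,0,0]}
    - {"slide": [0,0,-0.5],"rotation": [0,0,0]}
    - {"slide": [0,0,-0.7],"rotation": [0,0,0]}
    - {"slide": [0,0,-0.9],"rotation": [0,0,0]}
    - {"slide": [0,0,-1.0],"rotation": [0,0,0]}
    - {"slide": [0,0,-1.0],"rotation": [0,0,0]}
    - {"slide": [0,0,-1.0],"rotation": [0,0,0]}

```text
time: 10.68
position: [492.3, 177.4, 235.2]
tcp_rot: [0.993, 0.116, 0.001, -0.0]
wrist_force: [-0.0, -0.3, -0.5]
opening: 51.3
gripper_force: 0.0
```

```bash
python3 - <<'E'
from h import *
f=grab_frame('wrist');s=status.state();p0=s['position'];print(p0,s['wrist_force'],s['tcp_rot'],s['opening'])
save(f,'w6r');g=grab_frame('side')
i=f['image'][40:340,120:520,::-1]
a=cv2.resize(i,(530,398),interpolation=cv2.INTER_CUBIC);b=cv2.resize(g['image'][170:290,270:370,::-1],(270,324),interpolation=cv2.INTER_CUBIC)
o=np.zeros((400,800,3),np.uint8);o[:398,:530]=a;o[:324,530:]=b;cv2.imwrite('pics/w6.png',o)
E
```

```text
[491.11819189 177.17301911 233.63199301] [-0.26295578 -0.34207969 -0.99686609] [ 9.93231913e-01  1.16147706e-01 -2.77509790e-04 -1.07154626e-05] 51.47359132836428
```

View pics/w6.png

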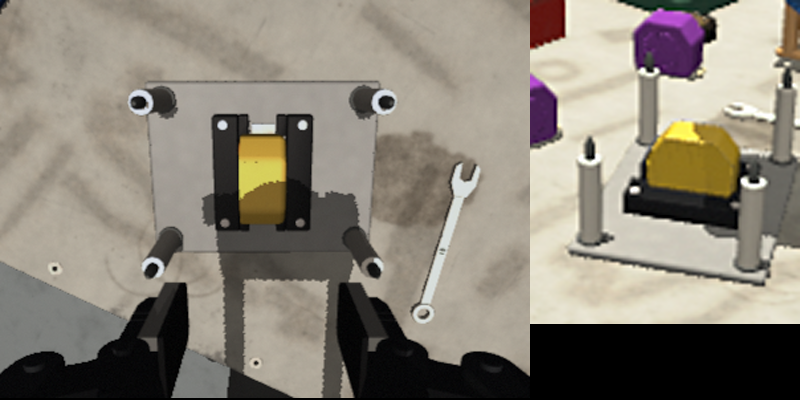

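The tape is seated in the cutout (crop 262,180) and the posts are undisturbed. Next I'll refine the stand position and move over the tray.

```bash
python3 - <<'E'
from h import *
P=[]
for i in range(3):
    f=grab_frame('wrist');s=status.state();p0=s['position'];r=R.from_quat(s['tcp_rot'])
    T=np.array(f['T']);M=np.c_[r.inv().as_matrix()@T[:3,:3],r.inv().apply(T[:3,3]-p0)]
    print(np.round(M,3).tolist(),p0)
    r0=R.from_euler('ZX',[13.37,180],degrees=True);Ti=np.eye(4);Ti[:3,:3]=r0.as_matrix()@M[:,:3];Ti[:3,3]=r0.apply(M[:,3])+p0
    for TT in(T,Ti):
        h=dict(f);h['T']=TT
        for C,z in(([[142,102],[384,102],[372,268],[153,268]],80),([[137,102],[389,101],[376,269],[150,268]],98)):
            W=np.array([pt(h,(c[0]/1.325+120,c[1]/1.327+40),z)[:2] for c in C]);e=W[0]-W[1]+W[3]-W[2]
            print(z,W.mean(0),np.round([np.linalg.norm(W[i]-W[(i+1)%4]) for i in range(4)],1),np.degrees(np.arctan2(-e[0],e[1])))
E
```

```text
[[-0.001, 0.958, 0.285, 73.538], [1.0, 0.001, -0.0, 0.349], [-0.0, 0.285, -0.958, -168.465]] [490.1843837  176.93400071 232.29355359]
80 [490.45007014 176.20951007] [167.1 123.6 168.6 123.6] 13.305481870938477
98 [494.49624385 177.0030101 ] [164.2 118.  164.2 116.6] 13.27859305672525
80 [491.02618735 176.32186414] [167.2 123.5 168.5 123.5] 13.337330656436164
98 [495.00364558 177.10417196] [164.3 117.9 164.1 116.5] 13.310810169380355
[[-0.001, 0.958, 0.286, 73.385], [1.0, 0.001, -0.0, 0.366], [-0.0, 0.286, -0.958, -168.096]] [490.18119967 176.94533056 232.18854655]
80 [490.12294472 176.14029106] [166.8 123.4 168.4 123.4] 13.305447706983971
98 [494.18790149 176.93798241] [163.9 117.9 164.  116.5] 13.2784575861049
80 [490.74582992 176.26275797] [166.9 123.3 168.3 123.3] 13.333781607842223
98 [494.73651794 177.04779231] [164.  117.8 163.9 116.4] 13.307190133280276
[[-0.0, 0.958, 0.287, 73.307], [1.0, 0.001, -0.0, 0.338], [-0.0, 0.287, -0.958, -167.83]] [490.35590696 176.96483785 232.32015459]
80 [490.10809296 176.13847892] [166.8 123.4 168.3 123.4] 13.305479184810709
98 [494.17792572 176.93719979] [163.8 117.9 164.  116.4] 13.278462710237159
80 [490.68715747 176.24903619] [166.9 123.3 168.2 123.3] 13.339290331229714
98 [494.68792488 177.03687734] [163.9 117.8 163.9 116.4] 13.312644391540859
```

Emit:
play_rows:
  deltas:
    - {"slide": [-0.05,0.2,-0.3],"rotation": [0,0,0]}
    - {"slide": [-0.1,0.4,-0.35],"rotation": [0,0,0]}
    - {"slide": [-0.231,0.973,-0.35],"rotation": [0,0,0]}
    - {"slide": [-0.231,0.973,-0.35],"rotation": [0,0,0]}
    - {"slide": [-0.231,0.973,-0.35],"rotation": [0,0,0]}
    - {"slide": [-0.231,0.973,-0.35],"rotation": [0,0,0]}
    - {"slide": [-0.231,0.973,-0.35],"rotation": [0,0,0]}
    - {"slide": [-0.231,0.973,-0.35],"rotation": [0,0,0]}

```text
time: 11.6
position: [491.1, -23.3, 303.1]
tcp_rot: [0.993, 0.115, -0.001, -0.001]
wrist_force: [0.3, 0.4, 0.1]
opening: 51.3
gripper_force: 0.0
```

Emit:
play_rows:
  deltas:
    - {"slide": [-0.231,0.973,0],"rotation": [0,0,0.2]}
    - {"slide": [-0.231,0.973,0],"rotation": [0,0,0.2]}
    - {"slide": [-0.231,0.973,0],"rotation": [0,0,0.2]}
    - {"slide": [-0.231,0.973,0],"rotation": [0,0,0.2]}
    - {"slide": [-0.231,0.973,0],"rotation": [0,0,0.2]}
    - {"slide": [-0.231,0.973,0],"rotation": [0,0,0.2]}
    - {"slide": [-0.231,0.973,0],"rotation": [0,0,0.2]}
    - {"slide": [-0.231,0.973,0],"rotation": [0,0,0.2]}

```text
time: 12.27
position: [491.4, -221.0, 303.2]
tcp_rot: [0.999, -0.04, -0.001, -0.001]
wrist_force: [-1.0, 0.5, 0.7]
opening: 51.1
gripper_force: 0.0
```

```bash
python3 - <<'E'
from h import *
f=grab_frame('wrist');s=status.state();p0=s['position'];print(p0,s['tcp_rot'],s['opening'],np.round(f['T'],3).tolist())
save(f,'w7r')
for d in silhouettes(f,'tray'): print(d['score'],d['rect'])
cv2.imwrite('pics/w7.png',cv2.resize(f['image'][:,:,::-1],(800,500),interpolation=cv2.INTER_CUBIC))
E
```

```text
[ 491.42907038 -220.67311698  303.47502935] [ 9.99205225e-01 -3.98477184e-02 -5.84026970e-04 -8.58434799e-04] 51.373233770447925 [[-0.081, 0.955, 0.287, 564.915], [-0.997, -0.077, -0.025, -227.408], [-0.002, -0.288, 0.958, 471.044], [0.0, 0.0, 0.0, 1.0]]
0.97 [223.3, 116.7, 413.6, 221.8]
```

View pics/w7.png

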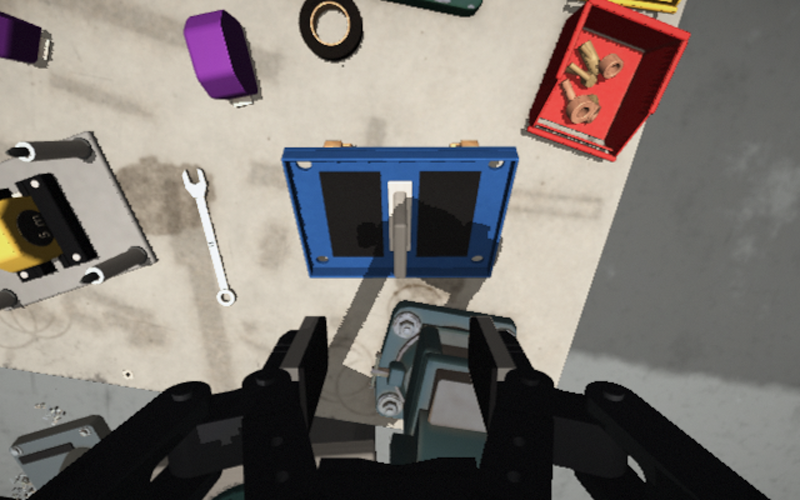

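```bash
cat > tray.py <<'E'
from h import *
from scipy.optimize import least_squares
f=grab_frame('wrist');s=status.state();p0=s['position'];print(p0)
H=np.array([[305,166],[497,166],[476,258],[322,259],[283,150],[519,150],[492,277],[309,277]])/1.25
O=np.array([[62,85,5],[62,-85,5],[-62,-85,5],[-62,85,5],[77,100,18],[77,-100,18],[-77,-100,18],[-77,100,18]],float)
def X(p,o): return R.from_euler('ZY',[p[3],p[4]],degrees=True).apply(o)+p[:3]
for sel in(slice(0,4),slice(4,8),slice(0,8)):
    for pit in(None,-30):
        fun=lambda p:(proj(f,X(np.r_[p[:4],pit if pit else p[4]],O[sel]))-H[sel]).ravel()
        r=least_squares(fun,[485,-225,60,-4,-30]);p=r.x.copy();p[4]=pit or p[4]
        print(np.round(p,1),np.round(r.fun,1).tolist(),'fin',np.round(X(p,[[0,0,36],[0,0,55]]),1).tolist())
h=grab_frame('side');t=grab_frame('top')
print('top-cam fin px',proj(t,X(p,[[-35,0,55],[35,0,55]])),'side',proj(h,X(p,[[-35,0,55],[35,0,55]])))
print('teal side',proj(h,[[330,-260,0],[330,-260,100]]),'teal pos z0',pt(f,(430/1.25,310/1.25),0),pt(f,(430/1.25,310/1.25),80),[pt(f,(400/1.25,310/1.25),z).round() for z in(0,60,120)])
cv2.imwrite('pics/side2.png',cv2.resize(np.hstack([h['image'][100:300,340:640,::-1],t['image'][150:350,370:570,::-1]]),(800,320)))
E
python3 tray.py
```

```text
[ 491.55223303 -220.77931672  303.87999271]
[ 483.8 -222.6   52.    -4.7  -31.7] [-0.5, -0.2, -0.4, 0.2, 0.6, 0.5, 0.6, -0.5] fin [[465.0, -221.1, 82.6], [455.0, -220.2, 98.8]]
[ 483.3 -222.6   50.    -4.7  -30. ] [0.2, -0.9, -1.1, -0.6, 0.5, 1.4, 0.7, 0.4] fin [[465.3, -221.1, 81.2], [455.9, -220.3, 97.6]]
[ 487.2 -223.4   51.3   -4.5  -26.3] [0.0, 0.0, 0.1, -0.1, -0.2, -0.0, 0.0, 0.1] fin [[471.3, -222.2, 83.6], [462.9, -221.5, 100.6]]
[ 489.  -223.5   55.2   -4.5  -30. ] [-1.8, 1.9, 2.0, 1.8, -0.2, -2.5, 0.0, -2.4] fin [[471.1, -222.1, 86.4], [461.6, -221.4, 102.9]]
[ 485.5 -223.    51.    -4.6  -27.9] [0.4, -4.0, -0.9, -4.0, 1.2, 1.1, 0.5, 0.2, -0.3, 3.0, 0.0, 3.1, -0.9, 0.3, 0.2, 0.2] fin [[468.7, -221.7, 82.9], [459.9, -221.0, 99.7]]
[ 486.4 -223.1   53.4   -4.6  -30. ] [-0.5, -3.4, -0.1, -3.3, 1.3, -0.1, 0.4, -1.0, -1.4, 4.4, 1.1, 4.4, -0.9, -1.0, 0.2, -1.1] fin [[468.4, -221.6, 84.6], [459.0, -220.9, 101.0]]
top-cam fin px [[453.23848361 242.0251974 ]
 [459.44133156 216.68096842]] side [[409.71184106 165.7408604 ]
 [391.56965322 150.88434198]]
teal side [[442.57362968 193.43685529]
 [447.86097106 161.91241637]] teal pos z0 [ 353.80076168 -248.98381452    0.        ] [ 389.61098699 -245.22894192   80.        ] [array([ 357., -213.,    0.]), array([ 383., -215.,   60.]), array([ 410., -216.,  120.])]
```

View pics/side2.png

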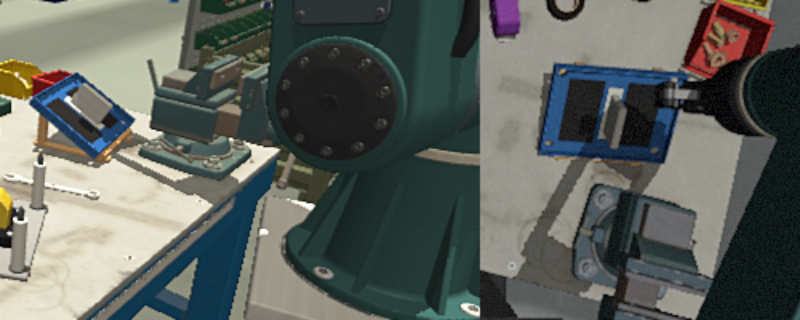

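The wrist view shows the tray's four holes at (305,166), (497,166), (476,258) and (322,259), with the fin in the middle. There is a bench vise on the robot side, at x below about 380. A tool tilted 30° would bring the gripper body close to it, so I'll grip the fin with the tool vertical. The pads still lie flat on the fin, and I'll level the tray in the air.

Emit:
play_rows:
  deltas:
    - {"slide": [-0.115,0.013,0.2],"rotation": [0,0,0]}
    - {"slide": [-0.115,0.013,0.4],"rotation": [0,0,0]}
    - {"slide": [-0.115,0.013,0.6],"rotation": [0,0,0]}
    - {"slide": [-0.115,0.013,0.8],"rotation": [0,0,0]}
    - {"slide": [-0.115,0.013,0.8],"rotation": [0,0,0]}
    - {"slide": [-0.115,0.013,0.8],"rotation": [0,0,0]}
    - {"slide": [-0.115,0.013,0.8],"rotation": [0,0,0]}

```text
time: 13.1
position: [469.7, -223.9, 146.0]
tcp_rot: [0.999, -0.04, 0.001, 0.001]
wrist_force: [0.4, 0.2, 0.4]
opening: 50.9
gripper_force: 0.0
```

```bash
python3 - <<'E'
from h import *
f=grab_frame('wrist');s=status.state();print(s['position'],s['tcp_rot'],go([468.4,-221.6,65],-4.6))
save(f,'w8r')
for d in silhouettes(f,'tray'):
    m=d['region'];print(d['score'],d['rect'])
# fin: bright greyish pixels between the two black mats
im=f['image'].astype(int);mx=im.max(2);sat=mx-im.min(2)
m=((mx>70)&(sat<40)).astype(np.uint8)
x0,y0,x1,y1=[int(v) for v in silhouettes(f,'tray')[0]['rect']]
w=np.zeros_like(m);w[y0+10:y1-5,x0+50:x1-50]=1
n,l,st,ce=cv2.connectedComponentsWithStats(m*w)
for k in range(1,n):
    if st[k,4]>150: print(st[k],ce[k])
E
```

```text
[ 470.42270078 -224.42608249  146.7656987 ] [ 0.99918031 -0.04041957  0.00195345  0.001071  ] (array([-0.0129, -0.0141,  0.4088]), array([ 0.0013, -0.0025, -0.0004]))
0.79 [139.1, 89.3, 480.4, 265.7]
[ 261  140  114  120 3369] [313.9059068  196.72336005]
[189 219  60  41 440] [200.77045455 247.54318182]
```

```bash
python3 - <<'E'
from h import *
f=grab_frame('wrist');p0=status.state()['position'];print(p0)
X=lambda o:R.from_euler('ZY',[-4.6,-30],degrees=True).apply(o)+[486.4,-223.1,52.5]
for x in(-30,-15,0,15,30): 
    u=proj(f,X([[x,6,55],[x,-6,55]]));r=int(u[:,1].mean());row=f['image'][r,270:360:2].astype(int)
    print(r,np.round(u[:,0]),' '.join(f'{a.mean():.0f}' for a in row))
E
```

```text
[ 470.1143488  -224.48418401  146.54374071]
260 [306. 322.] 120 118 118 119 118 118 117 117 119 120 119 119 115 163 229 229 227 214 119 141 144 143 144 146 138 103 99 83 84 83 81 82 83 81 81 82 86 89 87 88 92 92 89 89 91
248 [305. 322.] 89 88 46 46 47 46 48 47 47 46 47 48 47 48 48 47 48 64 132 143 145 143 146 149 137 108 47 46 47 48 46 45 47 46 46 48 45 47 47 46 46 46 46 48 46
235 [305. 322.] 126 126 118 84 63 61 61 61 62 62 62 62 62 63 61 60 61 100 134 145 144 145 147 148 140 108 59 60 60 60 60 59 59 58 58 58 59 58 59 59 59 59 60 59 59
220 [304. 322.] 20 20 20 19 20 21 20 20 19 19 20 18 60 60 59 74 141 118 139 146 147 147 149 151 139 111 147 154 101 59 58 58 31 20 18 21 19 19 20 20 20 22 21 19 19
204 [303. 323.] 22 21 19 32 37 39 35 18 20 22 19 47 59 60 60 130 121 140 164 171 172 173 174 174 154 120 138 152 123 58 58 58 46 22 18 20 20 20 20 21 19 20 21 22 18
```

The fin's top edge is at columns 305 to 320, as predicted, so I'll descend and grip.

Emit:
play_rows:
  deltas:
    - {"slide": [-0.01,-0.014,0.1],"rotation": [0,0,0]}
    - {"slide": [-0.01,-0.014,0.2],"rotation": [0,0,0]}
    - {"slide": [-0.01,-0.014,0.3],"rotation": [0,0,0]}
    - {"slide": [-0.01,-0.014,0.36],"rotation": [0,0,0]}
    - {"slide": [-0.01,-0.014,0.4],"rotation": [0,0,0]}
    - {"slide": [-0.01,-0.014,0.4],"rotation": [0,0,0]}
    - {"slide": [-0.01,-0.014,0.4],"rotation": [0,0,0]}

```text
time: 13.88
position: [467.1, -220.9, 64.8]
tcp_rot: [0.999, -0.041, 0.0, 0.0]
wrist_force: [-0.0, 0.4, -0.4]
opening: 51.6
gripper_force: 0.0
```

Emit:
play_rows:
  deltas:
    - {"slide": [0,0,0],"rotation": [0,0,0]}
    - {"slide": [0,0,0],"rotation": [0,0,0]}
    - {"slide": [0,0,0],"rotation": [0,0,0]}
    - {"slide": [0,0,0],"rotation": [0,0,0]}
    - {"slide": [0,0,0],"rotation": [0,0,0]}
    - {"slide": [0,0,0],"rotation": [0,0,0]}
    - {"slide": [0,0,0],"rotation": [0,0,0]}
  grip: 0
  squeeze: 110

```text
time: 14.47
position: [467.1, -220.8, 65.3]
tcp_rot: [0.999, -0.041, 0.001, 0.0]
wrist_force: [-1.1, 1.6, 7.7]
opening: 9.4
gripper_force: 108.2
```

Emit:
play_rows:
  deltas:
    - {"slide": [-0.012,0,-0.022],"rotation": [0,0,0]}
    - {"slide": [-0.025,0,-0.043],"rotation": [0,0,0]}
    - {"slide": [-0.038,0,-0.065],"rotation": [0,0,0]}
    - {"slide": [-0.05,0,-0.087],"rotation": [0,0,0]}
    - {"slide": [-0.05,0,-0.16],"rotation": [0,0,0]}
    - {"slide": [-0.04,0,-0.25],"rotation": [0,0,0]}
    - {"slide": [0,0,-0.35],"rotation": [0,0,0]}
    - {"slide": [0,0,-0.45],"rotation": [0,0,0]}
    - {"slide": [0,0,-0.55],"rotation": [0,0,0]}

```text
time: 15.22
position: [466.1, -220.3, 175.1]
tcp_rot: [0.999, -0.041, -0.0, -0.0]
wrist_force: [0.6, 0.1, -3.8]
opening: 9.5
gripper_force: 107.8
```

Emit:
play_rows:
  deltas:
    - {"slide": [0.05,-0.1,-0.1],"rotation": [0,0,0]}
    - {"slide": [0.1,-0.2,-0.3],"rotation": [0,0,0]}
    - {"slide": [0.1,-0.3,-0.5],"rotation": [0,-0.05,0]}
    - {"slide": [0.1,-0.4,-0.6],"rotation": [0,-0.1,0]}
    - {"slide": [0.1,-0.5,-0.6],"rotation": [0,-0.15,0]}
    - {"slide": [0.1,-0.6,-0.6],"rotation": [0,-0.2,0]}
    - {"slide": [0.1,-0.7,-0.6],"rotation": [0,-0.25,0]}
    - {"slide": [0.1,-0.8,-0.6],"rotation": [0,-0.3,0]}
    - {"slide": [0.1,-0.9,-0.6],"rotation": [0,-0.333,0]}
    - {"slide": [0.1,-0.9,-0.6],"rotation": [0,-0.333,0]}

```text
time: 16.05
position: [501.9, -39.3, 291.9]
tcp_rot: [0.965, -0.037, -0.261, -0.012]
wrist_force: [1.0, -1.1, -3.4]
opening: 9.2
gripper_force: 108.2
```

```bash
python3 - <<'E'
from h import *
for i in range(3):
    f=grab_frame('wrist')
s=status.state();print(s['position'],s['tcp_rot'],s['wrist_force'],s['opening'],s['gripper_force'],s['q'])
q=(R.from_euler('Z',13.33,degrees=True)*R.from_euler('Y',30,degrees=True)*R.from_euler('X',180,degrees=True)).as_quat()
print(go([491.5,176.6,240],quat=q),'level err',np.degrees(np.arcsin(R.from_quat(s['tcp_rot']).as_matrix()[2,0])))
save(f,'w9r')
print(silhouettes(f,'tray')[0]['rect'])
E
```

```text
[501.07031291 -43.00196596 293.84676388] [ 0.96525474 -0.03907232 -0.25816846 -0.01028087] [-0.47565868 -0.83230425 -3.16274589] 9.239447593767428 108.18798065185547 [-0.18243664  0.48246354  1.22174088 -0.05500137  1.95727606  1.46208888]
(array([ 0.0161, -1.0906,  0.301 ]), array([-0.0995, -0.0006, -0.173 ])) level err -29.9470898350997
[34.0, 76.8, 594.9, 330.9]
```

```bash
cat > holes.py <<'E'
from h import *
from scipy.optimize import least_squares
O=np.array([[62,85,5],[62,-85,5],[-62,-85,5],[-62,85,5]],float)
# mount camera->tool (nominal)
def mount(f,s):
    r=R.from_quat(s['tcp_rot']);T=np.array(f['T']);return r.inv().as_matrix()@T[:3,:3],r.inv().apply(T[:3,3]-s['position'])
rg=R.from_euler('ZX',[-4.65,180],degrees=True);pg=np.array([467.1,-220.8,65.2])
rt=R.from_euler('ZY',[-4.6,-30],degrees=True);tt=np.array([486.4,-223.1,53])
Rt=(rg.inv()*rt);tp=rg.inv().apply(tt-pg)   # tray in tool frame (predicted)
f=grab_frame('wrist');s=status.state();Mr,Mt=mount(f,s)
K=np.array(f['intrinsics'])
def px(tool_pts):
    c=(tool_pts-Mt)@Mr;p=np.c_[c[:,0],-c[:,1],-c[:,2]]@K.T;return p[:,:2]/p[:,2:]
pr=px(Rt.apply(O)+tp);print('pred',np.round(pr).tolist(),'tp',tp)
h=cv2.cvtColor(f['image'],cv2.COLOR_RGB2HSV)
blue=cv2.inRange(h,(95,90,20),(125,255,255))
cv2.imwrite('pics/blue.png',blue)
n,l,st,ce=cv2.connectedComponentsWithStats(255-blue)
for k in range(1,n):
    if 30<st[k,4]<2500: print(st[k].tolist(),np.round(ce[k],1),f['image'][int(ce[k][1]),int(ce[k][0])])
E
python3 holes.py; python3 - <<'E'
import cv2;i=cv2.imread('pics/w9r.png');cv2.imwrite('pics/w9.png',cv2.resize(i,(800,500),interpolation=cv2.INTER_CUBIC))
E
```

```text
pred [[113.0, 112.0], [526.0, 112.0], [445.0, 274.0], [194.0, 274.0]] tp [19.4229324   0.72780275 12.2       ]
[99, 106, 31, 19, 405] [114.8 114.5] [230 226 218]
[506, 106, 31, 19, 416] [520.3 114.3] [244 240 231]
[187, 273, 14, 4, 36] [194.2 274.4] [86 86 79]
[436, 272, 14, 5, 48] [442.6 274. ] [70 69 61]
```

View pics/w9.png

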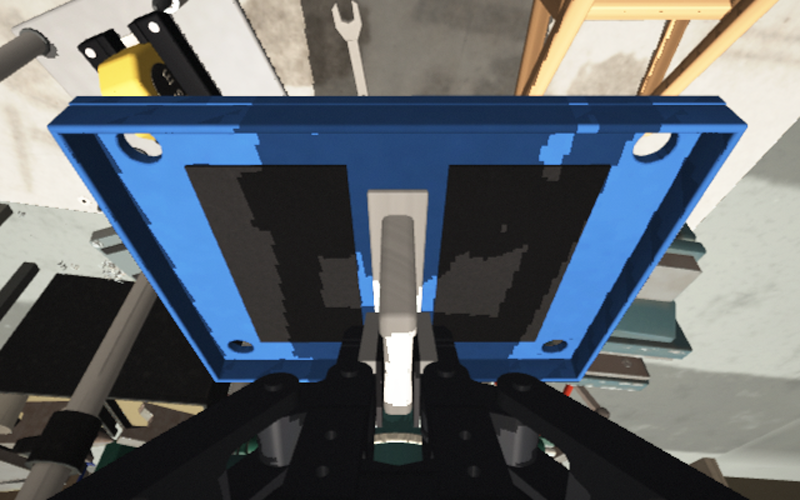

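The tray is held level. Its holes are at (139,146), (653,145), (553,345) and (242,345) in this view, near prediction. Next I'll fit the tray's pose in the grip.

```bash
cat >> holes.py <<'E'
print('----')
P=np.array([[62,85,5],[62,-85,5],[-62,-85,5],[-62,85,5],[55.25,85,5],[55.25,-85,5],[77,100,18],[77,-100,18],[-77,-100,18],[-77,100,18],[77,100,0],[77,-100,0]],float)
U=np.array([[114.5,0],[521.5,0],[442.6,0],[194.2,0],[0,125],[0,125],[38.4,100],[597.6,100],[467.2,304.8],[174.4,304.8],[56,77.5],[580,77.5]])
Wt=np.array([[1,0]]*4+[[0,1]]*2+[[.6,.6]]*6)
def fun(p):
    r=Rt*R.from_euler('ZYX',p[3:6],degrees=True);return ((px(r.apply(P)+p[:3])-U)*Wt).ravel()
r=least_squares(fun,np.r_[tp,0,0,0]);print('tray in tool',np.round(r.x,2),'pred',np.round(tp,2));print(np.round(r.fun.reshape(-1,2),1).tolist())
r3=least_squares(lambda p:fun(np.r_[p,0,0]),np.r_[tp,0]);print('pitch fixed',np.round(r3.x,2));print(np.round(r3.fun.reshape(-1,2),1).tolist())
E
python3 holes.py
```

```text
pred [[113.0, 112.0], [526.0, 111.0], [444.0, 274.0], [194.0, 274.0]] tp [19.4229324   0.72780275 12.2       ]
[99, 106, 31, 19, 405] [114.8 114.5] [229 226 218]
[506, 106, 31, 19, 416] [520.3 114.3] [244 240 230]
[187, 273, 14, 4, 35] [194.2 274.4] [69 69 63]
[436, 272, 14, 5, 48] [442.6 274. ] [71 70 63]
----
tray in tool [18.5   0.   12.76  0.28 -0.34 -0.49] pred [19.42  0.73 12.2 ]
[[-1.9, 0.0], [1.9, 0.0], [0.9, 0.0], [-0.3, 0.0], [0.0, 3.3], [0.0, 3.1], [-0.9, -1.4], [1.3, -1.8], [-1.7, -1.1], [-0.6, -1.9], [4.2, -2.0], [-3.7, -2.6]]
pitch fixed [18.31  0.29 12.55  0.04]
[[-1.5, 0.0], [2.1, 0.0], [0.8, 0.0], [-0.8, 0.0], [0.0, 3.5], [0.0, 2.8], [-0.8, -1.5], [1.2, -2.1], [-1.7, -1.0], [-1.1, -0.8], [4.3, -2.0], [-4.0, -2.6]]
```

```bash
cat > tgt.py <<'E'
from h import *
import sys
rg=R.from_euler('ZX',[-4.65,180],degrees=True);rt=R.from_euler('ZY',[-4.6,-30],degrees=True);Rt=rg.inv()*rt
tp=np.array([18.7,0.2,12.5])
def target(c,yaw,z):
    rT=R.from_euler('Z',yaw,degrees=True)*Rt.inv();return np.array([*c,z])-rT.apply(tp),rT
def rel(c,yaw,z):
    P=[]
    for i in range(3): grab_frame('wrist');P.append(status.state())
    s=P[-1];pos=np.mean([p['position'] for p in P],0);r=R.from_quat(s['tcp_rot']);p,rT=target(c,yaw,z)
    print('now tray',np.round(pos+r.apply(tp),1),np.round((r*Rt).as_euler('ZYX',degrees=True),2),'F',np.round(s['wrist_force'],1))
    print('slide',np.round(r.inv().apply(p-pos)/200,4),'rot',np.round((r.inv()*rT).as_rotvec()/(np.pi/2),4))
if __name__=='__main__': rel((float(sys.argv[1]),float(sys.argv[2])),float(sys.argv[3]),float(sys.argv[4]))
E
python3 tgt.py 491.5 176.6 13.33 170
```

```text
now tray [510.8 -44.5 274.6] [-4.68 -0.1   0.02] F [-0.5 -0.  -3.9]
slide [ 0.1005 -1.0783  0.5454] rot [-0.1001 -0.0011 -0.1733]
```

Emit:
play_rows:
  deltas:
    - {"slide": [0.01,-0.15,0],"rotation": [-0.02,0,-0.035]}
    - {"slide": [0.02,-0.3,0],"rotation": [-0.04,0,-0.07]}
    - {"slide": [0.03,-0.45,0],"rotation": [-0.06,0,-0.104]}
    - {"slide": [0.04,-0.6,0.05],"rotation": [-0.08,0,-0.139]}
    - {"slide": [0.05,-0.75,0.1],"rotation": [-0.1,-0.001,-0.173]}
    - {"slide": [0.06,-0.9,0.15],"rotation": [-0.1,-0.001,-0.173]}
    - {"slide": [0.07,-1.0,0.2],"rotation": [-0.1,-0.001,-0.173]}
    - {"slide": [0.07,-1.0,0.2],"rotation": [-0.1,-0.001,-0.173]}
    - {"slide": [0.07,-1.0,0.2],"rotation": [-0.1,-0.001,-0.173]}

```text
time: 17.25
position: [509.0, 157.7, 252.2]
tcp_rot: [0.959, 0.113, -0.258, 0.03]
wrist_force: [-0.2, -1.4, -3.9]
opening: 9.7
gripper_force: 108.5
```

```bash
python3 tgt.py 491.5 176.6 13.33 150
```

```text
now tray [519.5 158.5 232.7] [ 1.33e+01  1.00e-02 -1.00e-02] F [ 0.2  0.4 -3.7]
slide [ 0.107  -0.1203  0.4158] rot [-0.0001  0.0001 -0.0003]
```

Emit:
play_rows:
  deltas:
    - {"slide": [0.05,-0.06,0.1],"rotation": [0,0,0]}
    - {"slide": [0.107,-0.12,0.25],"rotation": [0,0,0]}
    - {"slide": [0.107,-0.12,0.35],"rotation": [0,0,0]}
    - {"slide": [0.107,-0.12,0.415],"rotation": [0,0,0]}
    - {"slide": [0.107,-0.12,0.415],"rotation": [0,0,0]}
    - {"slide": [0.107,-0.12,0.415],"rotation": [0,0,0]}
    - {"slide": [0.107,-0.12,0.415],"rotation": [0,0,0]}

```text
time: 17.98
position: [483.1, 174.8, 171.1]
tcp_rot: [0.96, 0.111, -0.256, 0.03]
wrist_force: [1.1, 0.0, -4.6]
opening: 9.4
gripper_force: 108.5
```

```bash
python3 tgt.py 491.5 176.6 13.33 108; cat > pins.py <<'E'
# pins seen through the two far holes: dark blob inside the hole patch
from tgt import *
f=grab_frame('wrist');s=status.state();r=R.from_quat(s['tcp_rot']);o=s['position']+r.apply(tp)
g=r*Rt
hole=proj(f,g.apply([[62,85,5],[62,-85,5],[-62,-85,5],[-62,85,5]])+o)
q=R.from_euler('Z',13.33,degrees=True)
for z in(80,98): print('pins z',z,np.round(proj(f,q.apply([[62,85,z],[62,-85,z],[-62,-85,z],[-62,85,z]])+[491.5,176.6,0]),1).tolist())
print('holes',np.round(hole,1).tolist())
h=cv2.cvtColor(f['image'],cv2.COLOR_RGB2HSV);blue=cv2.inRange(h,(95,90,20),(125,255,255))
n,l,st,ce=cv2.connectedComponentsWithStats(255-blue)
for k in range(1,n):
    if 20<st[k,4]<2500: print(st[k].tolist(),np.round(ce[k],1))
for u in hole[:2].astype(int):
    print(u);p=f['image'][u[1]-14:u[1]+22:2,u[0]-26:u[0]+27:2].mean(2).astype(int)
    b=blue[u[1]-14:u[1]+22:2,u[0]-26:u[0]+27:2]
    for a,c in zip(p,b): print(' '.join(' --' if y else f'{x:3d}' for x,y in zip(a,c)))
E
python3 pins.py
```

```text
now tray [492.9 177.2 151. ] [13.33 -0.11  0.02] F [ 0.4  0.7 -3. ]
slide [0.1006 0.0012 0.1898] rot [-0.0002 -0.0012  0.0001]
pins z 80 [[169.3, 43.5], [467.2, 43.1], [420.0, 196.6], [216.6, 196.9]]
pins z 98 [[159.1, 56.9], [477.4, 56.5], [424.7, 212.6], [212.0, 212.8]]
holes [[112.2, 113.4], [522.2, 112.7], [442.7, 274.1], [192.8, 274.5]]
[99, 106, 31, 19, 414] [114.8 114.6]
[506, 106, 31, 19, 417] [520.3 114.3]
[435, 271, 16, 6, 64] [442.4 273.8]
[186, 272, 14, 5, 36] [192.2 273.9]
[112 113]
 --  --  --  --  --  --  --  --  --  --  --  --  --  --  --  --  --  --  --  --  --  --  --  --  --  --  --
 --  --  --  --  --  --  --  --  --  --  --  --  --  --  --  --  --  --  --  --  --  --  --  --  --  --  --
 --  --  --  --  --  --  --  --  --  --  --  --  --  --  --  --  --  --  --  --  --  --  --  --  --  --  --
 --  --  --  --  --  --  --  --  --  --  --  --  --  --  --  --  --  --  --  --  --  --  --  --  --  --  --
 --  --  --  --  --  --  -- 211 219 222 223 223 221 221 222 220 219 182  --  --  --  --  --  --  --  --  --
 --  --  --  --  --  --  -- 205 233 235 237 236 237 237 238
[... 2598 characters left out ...]
 225 115  --  --  --  --  --  --  --  --  --  --  --
 --  --  --  --  -- 217 254 253 231 236 237 233 224 134  --  --  --  --  --  --  --  --  --  --  --  --  --
 --  --  --  --  --  --  -- 118 177 152 106  --  --  --  --  --  --  --  --  --  --  --  --  --  --  --  --
 --  --  --  --  --  --  --  --  --  --  --  --  --  --  --  --  --  --  --  --  --  --  --  --  --  --  --
 --  --  --  --  --  --  --  --  --  --  --  --  --  --  --  --  --  --  --  --  --  --  --  --  --  --  --
 --  --  --  --  --  --  --  --  --  --  --  --  --  --  --  --  --  --  --  --  --  --  --  --  --  --  --
 --  --  --  --  --  --  --  --  --  --  --  --  --  --  --  --  --  --  --  --  --  --  --  --  --  --  --
```

Emit:
play_rows:
  deltas:
    - {"slide": [0.03,0.001,0.05],"rotation": [0,-0.001,0]}
    - {"slide": [0.06,0.001,0.1],"rotation": [0,-0.001,0]}
    - {"slide": [0.085,0.001,0.15],"rotation": [0,-0.001,0]}
    - {"slide": [0.11,0.001,0.207],"rotation": [0,-0.001,0]}
    - {"slide": [0.11,0.001,0.207],"rotation": [0,-0.001,0]}
    - {"slide": [0.11,0.001,0.207],"rotation": [0,-0.001,0]}

```text
time: 18.68
position: [478.7, 174.4, 121.9]
tcp_rot: [0.959, 0.112, -0.26, 0.03]
wrist_force: [0.5, -0.0, -3.4]
opening: 9.2
gripper_force: 108.5
```

```bash
python3 tgt.py 491.5 176.6 13.33 100; python3 pins.py; python3 - <<'E'
from h import *
save(grab_frame('side'),'s10');save(grab_frame('top'),'t10')
E
```

```text
now tray [489.6 176.8 102.8] [13.37  0.12  0.02] F [-0.1  0.4 -3.4]
slide [0.0148 0.003  0.0078] rot [-0.      0.0013  0.0005]
pins z 80 [[137.0, 77.8], [500.8, 77.5], [434.5, 239.7], [202.7, 239.8]]
pins z 98 [[121.7, 97.4], [516.3, 97.2], [440.6, 260.3], [196.7, 260.4]]
holes [[111.7, 113.2], [523.3, 112.5], [443.1, 274.2], [192.6, 274.5]]
[99, 106, 31, 19, 408] [114.9 114.7]
[506, 106, 31, 19, 410] [520.4 114.3]
[435, 271, 16, 6, 61] [442.6 273.9]
[186, 272, 14, 4, 33] [192.2 273.8]
[111 113]
 --  --  --  --  --  --  --  --  --  --  --  --  --  --  --  --  --  --  --  --  --  --  --  --  --  --  --
 --  --  --  --  --  --  --  --  --  --  --  --  --  --  --  --  --  --  --  --  --  --  --  --  --  --  --
 --  --  --  --  --  --  --  --  --  --  --  --  --  --  --  --  --  --  --  --  --  --  --  --  --  --  --
 --  --  --  --  --  --  --  --  --  --  --  --  --  --  --  --  --  --  --  --  --  --  --  --  --  --  --
 --  --  --  --  --  --  -- 176 217 220 223 224 224 222 224 215 213 209  --  --  --  --  --  --  --  --  --
 --  --  --  --  --  --  --  92 231 235 237 237 237 238 238
[... 2598 characters left out ...]
 151  --  --  --  --  --  --  --  --  --  --  --  --
 --  --  --  --  -- 151 166 167 171 179 191 178 134  78  --  --  --  --  --  --  --  --  --  --  --  --  --
 --  --  --  --  --  --  -- 117 128 106  --  --  --  --  --  --  --  --  --  --  --  --  --  --  --  --  --
 --  --  --  --  --  --  --  --  --  --  --  --  --  --  --  --  --  --  --  --  --  --  --  --  --  --  --
 --  --  --  --  --  --  --  --  --  --  --  --  --  --  --  --  --  --  --  --  --  --  --  --  --  --  --
 --  --  --  --  --  --  --  --  --  --  --  --  --  --  --  --  --  --  --  --  --  --  --  --  --  --  --
 --  --  --  --  --  --  --  --  --  --  --  --  --  --  --  --  --  --  --  --  --  --  --  --  --  --  --
```

```bash
python3 - <<'E'
from tgt import *
A=[]
for i in range(12):
    grab_frame('wrist');s=status.state();A.append(np.r_[s['position']+R.from_quat(s['tcp_rot']).apply(tp),s['wrist_force']])
print(np.round(A,1)[::3],np.round(np.mean(A,0),2))
E
python3 tgt.py 491.5 176.6 13.33 96
```

```text
[[ 4.900e+02  1.769e+02  1.034e+02  5.000e-01 -2.000e-01 -3.000e+00]
 [ 4.898e+02  1.768e+02  1.032e+02  6.000e-01  7.000e-01 -4.100e+00]
 [ 4.897e+02  1.768e+02  1.030e+02 -2.000e-01  1.000e-01 -3.800e+00]
 [ 4.896e+02  1.768e+02  1.029e+02 -1.100e+00 -1.000e-01 -4.600e+00]] [ 4.8973e+02  1.7680e+02  1.0305e+02 -2.0000e-02 -5.0000e-02 -3.7000e+00]
now tray [489.6 176.8 102.9] [13.36  0.16  0.03] F [-0.3 -0.5 -3.4]
slide [0.0249 0.003  0.0254] rot [-0.0001  0.0017  0.0005]
```

Emit:
play_rows:
  deltas:
    - {"slide": [0.008,0.002,0.01],"rotation": [0,0.001,0]}
    - {"slide": [0.016,0.002,0.02],"rotation": [0,0.001,0]}
    - {"slide": [0.024,0.002,0.03],"rotation": [0,0.001,0]}
    - {"slide": [0.024,0.002,0.03],"rotation": [0,0.001,0]}
    - {"slide": [0.024,0.002,0.03],"rotation": [0,0.001,0]}

```text
time: 20.15
position: [481.0, 174.5, 115.2]
tcp_rot: [0.959, 0.112, -0.258, 0.03]
wrist_force: [0.5, -0.0, -4.7]
opening: 9.3
gripper_force: 108.5
```

```bash
python3 tgt.py 491.5 176.6 13.33 90; python3 pins.py
```

```text
now tray [490.8 176.6  95.3] [13.36  0.06  0.02] F [ 0.3  0.1 -3.7]
slide [0.016  0.0009 0.0213] rot [-0.0001  0.0007  0.0005]
pins z 80 [[130.6, 87.7], [505.5, 87.4], [436.2, 249.2], [199.9, 249.3]]
pins z 98 [[114.2, 108.8], [521.9, 108.6], [442.6, 270.7], [193.6, 270.9]]
holes [[111.9, 113.2], [523.0, 112.6], [443.0, 274.2], [192.7, 274.5]]
[99, 106, 31, 20, 406] [115.  114.8]
[506, 106, 31, 19, 405] [520.5 114.3]
[186, 272, 14, 4, 33] [192.2 273.8]
[435, 272, 16, 5, 61] [442.3 273.9]
[111 113]
 --  --  --  --  --  --  --  --  --  --  --  --  --  --  --  --  --  --  --  --  --  --  --  --  --  --  --
 --  --  --  --  --  --  --  --  --  --  --  --  --  --  --  --  --  --  --  --  --  --  --  --  --  --  --
 --  --  --  --  --  --  --  --  --  --  --  --  --  --  --  --  --  --  --  --  --  --  --  --  --  --  --
 --  --  --  --  --  --  --  --  --  --  --  --  --  --  --  --  --  --  --  --  --  --  --  --  --  --  --
 --  --  --  --  --  --  -- 180 222 223 224 224 205 135 119 123 129 174  --  --  --  --  --  --  --  --  --
 --  --  --  --  --  --  --  95 236 236 237 237 237 238 2
[... 2600 characters left out ...]
 157  94  --  --  --  --  --  --  --  --  --  --  --
 --  --  --  --  -- 139 164 163 158 157 159 153 145  96  --  --  --  --  --  --  --  --  --  --  --  --  --
 --  --  --  --  --  --  --  84 116 103  80  --  --  --  --  --  --  --  --  --  --  --  --  --  --  --  --
 --  --  --  --  --  --  --  --  --  --  --  --  --  --  --  --  --  --  --  --  --  --  --  --  --  --  --
 --  --  --  --  --  --  --  --  --  --  --  --  --  --  --  --  --  --  --  --  --  --  --  --  --  --  --
 --  --  --  --  --  --  --  --  --  --  --  --  --  --  --  --  --  --  --  --  --  --  --  --  --  --  --
 --  --  --  --  --  --  --  --  --  --  --  --  --  --  --  --  --  --  --  --  --  --  --  --  --  --  --
```

Both far pins now show at the holes, at columns 114 and 521 against hole centres 114.5 and 521.5, so the lateral alignment is good. I'll continue down gently.

Emit:
play_rows:
  deltas:
    - {"slide": [0.005,0.001,0.007],"rotation": [0,0.001,0]}
    - {"slide": [0.01,0.001,0.014],"rotation": [0,0.001,0]}
    - {"slide": [0.016,0.001,0.021],"rotation": [0,0.001,0]}
    - {"slide": [0.016,0.001,0.021],"rotation": [0,0.001,0]}

```text
time: 20.68
position: [481.7, 174.5, 109.8]
tcp_rot: [0.959, 0.112, -0.257, 0.03]
wrist_force: [-0.0, -0.5, -3.0]
opening: 8.9
gripper_force: 108.4
```

```bash
python3 tgt.py 491.5 176.6 13.33 85; python3 pins.py | cut -c1-90 | sed -n '1,3p;8,22p;27,41p'
```

```text
now tray [491.5 176.6  89.9] [13.37 -0.02  0.03] F [-0.3  0.9 -3.9]
slide [ 0.0124 -0.0001  0.0213] rot [-0.     -0.0002  0.0005]
pins z 80 [[126.2, 94.8], [508.9, 94.5], [437.5, 255.9], [198.1, 256.1]]
pins z 98 [[109.1, 117.0], [526.0, 116.7], [444.0, 278.1], [191.6, 278.2]]
holes [[111.9, 113.2], [523.1, 112.5], [443.0, 274.2], [192.7, 274.5]]
[111 113]
 --  --  --  --  --  --  --  --  --  --  --  --  --  --  --  --  --  --  --  --  --  --  -
 --  --  --  --  --  --  --  --  --  --  --  --  --  --  --  --  --  --  --  --  --  --  -
 --  --  --  --  --  --  --  --  --  --  --  --  --  --  --  --  --  --  --  --  --  --  -
 --  --  --  --  --  --  --  --  --  --  --  --  --  --  --  --  --  --  --  --  --  --  -
 --  --  --  --  --  --  -- 179 220 115  71  61  63  62  59  55  51  --  --  --  --  --  -
 --  --  --  --  --  --  --  99 237 115  70  65  60  56  51  46  41  36  46  --  --  --  -
 --  --  --  --  --  --  --  -- 224 135 118 102  65  52  47  42  41  36  34  82  --  --  -
 --  --  --  --  --  --  --  --  95 150 123 124 112  50  45  42  84 171 224 235 228  --  -
 --  --  --  
[... 1116 characters left out ...]
  --  49  46  52  58  61  69  86 102  93 151 182 120  --  --  -
 --  --  --  --  --  --  -- 154 100  56  49  51  59  91 124 123 127 169 166  --  --  --  -
 --  --  --  --  --  -- 171 175 176 171 120  87  55 111 122 127 141 156  78  --  --  --  -
 --  --  --  --  --  -- 174 166 165 164 154 156 157 140 141 151 142  74  --  --  --  --  -
 --  --  --  --  -- 166 170 166 160 161 160 159 155 158 156 140  --  --  --  --  --  --  -
 --  --  --  --  -- 172 172 162 154 160 161 160 160 159 126  --  --  --  --  --  --  --  -
 --  --  --  --  -- 164 177 168 163 167 169 150 114  --  --  --  --  --  --  --  --  --  -
 --  --  --  --  --  --  -- 111 117  95  --  --  --  --  --  --  --  --  --  --  --  --  -
```

Emit:
play_rows:
  deltas:
    - {"slide": [0.004,0,0.007],"rotation": [0,0,0]}
    - {"slide": [0.008,0,0.014],"rotation": [0,0,0]}
    - {"slide": [0.0125,0,0.0215],"rotation": [0,0,0]}
    - {"slide": [0.0125,0,0.0215],"rotation": [0,0,0]}

```text
time: 21.22
position: [481.8, 174.5, 104.9]
tcp_rot: [0.959, 0.112, -0.257, 0.03]
wrist_force: [0.5, 0.3, -4.0]
opening: 9.3
gripper_force: 108.6
```

```bash
python3 tgt.py 491.5 176.6 13.33 80; python3 pins.py | cut -c1-90 | sed -n '1,3p;12,22p;31,41p'
```

```text
now tray [491.6 176.6  85. ] [13.37 -0.02  0.03] F [ 0.8  0.2 -4. ]
slide [ 0.012  -0.0001  0.0217] rot [-0.0001 -0.0003  0.0005]
pins z 80 [[121.9, 100.7], [513.3, 100.4], [439.3, 261.9], [196.4, 262.0]]
pins z 98 [[103.9, 124.0], [531.2, 123.7], [445.9, 284.7], [189.7, 284.9]]
holes [[112.0, 113.2], [523.1, 112.6], [443.0, 274.2], [192.8, 274.5]]
 --  --  --  --  --  --  --  --  --  --  --  --  --  --  --  --  --  --  --  --  --  --  -
 --  --  --  --  --  --  56  56  57  56  64  59  58  56  51  48  48  --  --  --  --  --  -
 --  --  --  --  --  --  52  62  62  59  57  54  53  47  43  40  35  35  --  --  --  --  -
 --  --  --  --  --  --  57  64  64  60  57  54  52  46  43  38  35  32  30 167  --  --  -
 --  --  --  --  --  --  62  65  64  61  58  54  49  46  40  36  34  31 101 254 218  --  -
 --  --  --  --  --  --  65  68  64  61  56  52  47  43  36  36  34  43 220 233 227  --  -
 --  --  --  --  --  --  78  87  72  60  54  48  44  41  39  35  31 187 235 234 235 219  -
 --  --  --  --  --  -- 121 123 124  82  48  45  41  38  71 172 224 237 236 236 236 236  -
 --  --  --  --  --  
[... 552 characters left out ...]
  --  47  44  49  51  57  59  60  64  64  64  61  47  --  --  -
 --  --  --  --  --  --  --  74  41  43  49  50  54  61  65  65  66  64  62  50  --  --  -
 --  --  --  --  --  -- 197 148  41  44  44  51  54  58  65  66  69  69  63  51  --  --  -
 --  --  --  --  -- 165 189 187  97  41  44  47  51  57  61  67  69  72  80  43  --  --  -
 --  --  --  --  -- 176 188 181 173 125  62  48  48  51  59  64  95 124 123 105  --  --  -
 --  --  --  --  -- 182 187 177 167 165 164 146  96  63  51  69 123 124 127  87  --  --  -
 --  --  --  --  -- 167 179 171 168 161 160 148 115  --  --  68 118 118  92  --  --  --  -
 --  --  --  --  --  --  -- 116 120  92  --  --  --  --  --  --  --  --  --  --  --  --  -
```

Emit:
play_rows:
  deltas:
    - {"slide": [0.004,0,0.007],"rotation": [0,0,0]}
    - {"slide": [0.008,0,0.014],"rotation": [0,0,0]}
    - {"slide": [0.012,0,0.0217],"rotation": [0,0,0]}
    - {"slide": [0.012,0,0.0217],"rotation": [0,0,0]}
    - {"slide": [0.012,0,0.0217],"rotation": [0,0,0]}

```text
time: 21.83
position: [481.8, 174.5, 100.2]
tcp_rot: [0.959, 0.112, -0.257, 0.03]
wrist_force: [-0.0, 1.2, -4.5]
opening: 9.0
gripper_force: 108.6
```

```bash
python3 tgt.py 491.5 176.6 13.33 79; python3 -c "
from h import *
s=status.state();print(s['ft_torque'],s['wrist_force'])"
```

```text
now tray [491.5 176.6  80.1] [13.36 -0.03  0.03] F [ 0.3  0.3 -3.6]
slide [ 0.0026 -0.      0.0049] rot [-0.0001 -0.0003  0.0005]
[ 0.17779938 -0.6234223  -0.0102058 ] [ 0.30222392  0.34546112 -3.55755305]
```

Emit:
play_rows:
  deltas:
    - {"slide": [0.0025,0,0.0043],"rotation": [0,0,0]}
    - {"slide": [0.0025,0,0.0043],"rotation": [0,0,0]}
    - {"slide": [0.0025,0,0.0043],"rotation": [0,0,0]}

```text
time: 22.23
position: [481.8, 174.5, 99.3]
tcp_rot: [0.959, 0.112, -0.257, 0.03]
wrist_force: [0.3, 1.2, -3.7]
opening: 9.3
gripper_force: 108.6
```

Emit:
play_rows:
  deltas:
    - {"slide": [0.0025,0,0.0043],"rotation": [0,0,0]}
    - {"slide": [0.0025,0,0.0043],"rotation": [0,0,0]}
    - {"slide": [0.0025,0,0.0043],"rotation": [0,0,0]}

```text
time: 22.48
position: [481.8, 174.5, 98.3]
tcp_rot: [0.959, 0.112, -0.257, 0.03]
wrist_force: [0.4, 0.0, -3.7]
opening: 9.4
gripper_force: 108.6
```

Emit:
play_rows:
  deltas:
    - {"slide": [0.0025,0,0.0043],"rotation": [0,0,0]}
    - {"slide": [0.0025,0,0.0043],"rotation": [0,0,0]}
    - {"slide": [0.0025,0,0.0043],"rotation": [0,0,0]}

```text
time: 22.73
position: [481.8, 174.5, 98.1]
tcp_rot: [0.959, 0.112, -0.257, 0.03]
wrist_force: [0.1, 0.2, 4.1]
opening: 9.4
gripper_force: 109.5
```

Emit:
play_rows:
  deltas:
    - {"slide": [0.0018,0,0.003],"rotation": [0,0,0]}
    - {"slide": [0.0018,0,0.003],"rotation": [0,0,0]}
    - {"slide": [0.0018,0,0.003],"rotation": [0,0,0]}

```text
time: 22.98
position: [481.8, 174.5, 98.0]
tcp_rot: [0.959, 0.112, -0.257, 0.03]
wrist_force: [-0.0, 0.8, 8.5]
opening: 9.6
gripper_force: 110.3
```

Contact on the shoulders: the force rose by about 12 N and the tray stopped. I'll back off slightly and release.

Emit:
play_rows:
  deltas:
    - {"slide": [-0.002,0,-0.0035],"rotation": [0,0,0]}
    - {"slide": [-0.002,0,-0.0035],"rotation": [0,0,0]}
    - {"slide": [-0.002,0,-0.0035],"rotation": [0,0,0]}
  squeeze: 20

```text
time: 23.23
position: [481.9, 174.6, 98.1]
tcp_rot: [0.959, 0.112, -0.257, 0.03]
wrist_force: [0.2, 0.3, 6.1]
opening: 9.3
gripper_force: 109.6
```

Emit:
play_rows:
  deltas:
    - {"slide": [0,0,0],"rotation": [0,0,0]}
    - {"slide": [0,0,0],"rotation": [0,0,0]}
    - {"slide": [0,0,0],"rotation": [0,0,0]}
    - {"slide": [0,0,0],"rotation": [0,0,0]}
    - {"slide": [0,0,0],"rotation": [0,0,0]}
    - {"slide": [0,0,0],"rotation": [0,0,0]}
  grip: 50

```text
time: 23.73
position: [481.7, 174.5, 97.3]
tcp_rot: [0.959, 0.112, -0.257, 0.03]
wrist_force: [-0.7, 0.2, -0.1]
opening: 42.5
gripper_force: 0.0
```

Emit:
play_rows:
  deltas:
    - {"slide": [0,0,-0.05],"rotation": [0,0,0]}
    - {"slide": [0,0,-0.15],"rotation": [0,0,0]}
    - {"slide": [0,0,-0.3],"rotation": [0,0,0]}
    - {"slide": [0,0,-0.45],"rotation": [0,0,0]}
    - {"slide": [0,0,-0.6],"rotation": [0,0,0]}
    - {"slide": [0,0,-0.7],"rotation": [0,0,0]}
    - {"slide": [0,0,-0.7],"rotation": [0,0,0]}
    - {"slide": [0,0,-0.7],"rotation": [0,0,0]}

```text
time: 24.4
position: [551.0, 190.9, 219.7]
tcp_rot: [0.96, 0.112, -0.255, 0.03]
wrist_force: [-0.4, -0.2, 0.2]
opening: 42.7
gripper_force: 0.0
```

```bash
python3 - <<'E'
from h import *
from scipy.optimize import least_squares
s=status.state();print(s['time'],s['position'],s['opening'],s['wrist_force'])
q=R.from_euler('Z',13.35,degrees=True);C=np.array([[77,100,18],[77,-100,18],[-77,-100,18],[-77,100,18]],float)
for n in('side','top'):
    f=grab_frame(n);save(f,n+'11');d=silhouettes(f,'tray')
    h=cv2.cvtColor(f['image'],cv2.COLOR_RGB2HSV);b=cv2.inRange(h,(98,120,40),(120,255,255))
    pr=proj(f,q.apply(np.r_[C,C*[1,1,0]])+[491.5,176.6,80])
    print(n,'pred bbox',np.round([pr.min(0),pr.max(0)],1).tolist(),[(round(k['score'],2),np.round(k['rect'],1)) for k in d])
    print(' pred top corners',np.round(pr[:4],1).tolist())
    x0,y0=(pr.min(0)-12).astype(int);x1,y1=(pr.max(0)+12).astype(int)
    w=np.zeros_like(b);w[y0:y1,x0:x1]=b[y0:y1,x0:x1]
    c=np.argwhere(w)[:,::-1];hu=cv2.approxPolyDP(cv2.convexHull(c.astype(np.int32)),3,True)[:,0];print(' hull',hu.tolist())
E
```

```text
24.4 [551.02990519 190.85913577 219.7404182 ] 42.71213470750173 [-0.39096046 -0.16390156  0.19215401]
side pred bbox [[283.2, 185.9], [373.3, 241.4]] [(0.82, array([279.9, 187.7, 372.3, 241.7]))]
 pred top corners [[283.2, 222.4], [310.5, 185.9], [373.3, 193.0], [360.3, 233.1]]
 hull [[372, 194], [359, 241], [284, 230], [284, 223], [311, 186]]
top pred bbox [[241.2, 175.6], [338.0, 258.4]] [(0.96, array([306.1, 176.8, 339.1, 240.8]))]
 pred top corners [[241.2, 195.0], [322.7, 175.6], [338.0, 238.2], [255.6, 258.4]]
 hull [[337, 239], [326, 241], [317, 227], [304, 182], [322, 177]]
```

The side-camera hull matches the level, seated pose to within 1 px at every corner. The robot is clear, so I'm handing in.

```bash
python3 -c "
from rig import job
print(job.job_done())"
```

```text
the job is handed in; nothing more can be done
None
```

I pressed the yellow tape measure onto the floor of the cutout and let it go, then set the blue tray over all four posts, level to within 1 px in the side view. The job is handed in at about 24 s on the robot's clock; the hand-in returned no verdict.

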